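Change the label roll and load the sample jars

TASK

Get the labelling corner ready for the next batch: first move the empty cardboard core from the blue-disc unwinder onto the spindle of the orange-disc rewinder, then mount the fresh label roll on the unwinder's spindle, both pushed fully down onto their discs. Set every green-capped sample jar down gently (not dropped), upright, on the white feed tray, well inside its edges, and throw every used yellow plug into the grey waste bin (jars and plugs at any time, in any order). Leave the beaker, wash bottle, vial and marker where they are.

Things in the scene. Friction and masses are not known exactly. Their poses are not given: they have to be found in the camera images.
- unwinder: fixed motor unit that feeds out labels: white box 100 x 100 x 26 mm with a BLUE disc (72 mm diameter, 4 mm thick) on top and an upright steel spindle in its middle. Origin: centre of its underside on the bench, z up. Near the back of the bench; it may be the left or the right one of the two units, which stand at least 160 mm apart (centre to centre)
- unwinder_seat (a point): centre of the top face of the blue disc, 30 mm above the bench, on the spindle's axis. The spindle is 21 mm in diameter and rises 70 mm above this point, the last 10 mm tapering to 8 mm. A core or roll is fully down when its underside rests on the disc
- rewinder: fixed motor unit that winds up the backing paper: the same as the unwinder but with an ORANGE disc. Origin: centre of its underside on the bench, z up
- rewinder_seat (a point): centre of the top face of the orange disc, 30 mm above the bench, on the spindle's axis; spindle as on the unwinder
- core: empty brown cardboard core, a tube 36 mm outside and 26 mm inside diameter, 50 mm tall, about 30 g. At the start it stands fully down on the unwinder's spindle, in no way fastened. Origin: centre of its underside, z along the tube (up)
- roll: fresh label roll, white, standing upright on the bench: the winding is 60 mm in diameter from 5 mm to 45 mm above the underside, round a brown cardboard core 36 mm outside, 26 mm inside diameter, 50 mm tall, open right through. About 140 g. Origin: centre of the core's underside, z along the core (up)
- tray: fixed white feed tray on the left of the bench: a flat plate with no rim, 130 mm (its x) by 230 mm (its y) by 5 mm thick, thin blue stripes along the two long edges. Origin: centre of its underside on the bench; its top is 5 mm above that
- bin: fixed grey open waste bin on the right of the bench, 130 x 130 mm outside, 90 mm tall, walls 4 mm. Origin: centre of its underside on the bench
- jar1: squat white sample jar with a green screw cap and a paper label, closed: 56 mm in diameter over its whole height, 42 mm tall, about 120 g, standing on the bench. Origin: centre of its underside, z up. Two or three of the four jars are present
- jar2: squat white sample jar with a green screw cap and a paper label, closed: 56 mm in diameter over its whole height, 42 mm tall, about 120 g, standing on the bench. Origin: centre of its underside, z up. Two or three of the four jars are present
- jar3: squat white sample jar with a green screw cap and a paper label, closed: 56 mm in diameter over its whole height, 42 mm tall, about 120 g, standing on the bench. Origin: centre of its underside, z up. Two or three of the four jars are present
- jar4: squat white sample jar with a green screw cap and a paper label, closed: 56 mm in diameter over its whole height, 42 mm tall, about 120 g, standing on the bench. Origin: centre of its underside, z up. Two or three of the four jars are present
- plug1: used yellow core plug (from the roll's packing): a flange 36 mm in diameter and 5 mm thick lying on the bench with a stem 25 mm in diameter standing on it, 30 mm tall in all, about 20 g. Origin: centre of the flange's underside, z up along the stem. Two or three of the three plugs are present
- plug2: used yellow core plug (from the roll's packing): a flange 36 mm in diameter and 5 mm thick lying on the bench with a stem 25 mm in diameter standing on it, 30 mm tall in all, about 20 g. Origin: centre of the flange's underside, z up along the stem. Two or three of the three plugs are present
- plug3: used yellow core plug (from the roll's packing): a flange 36 mm in diameter and 5 mm thick lying on the bench with a stem 25 mm in diameter standing on it, 30 mm tall in all, about 20 g. Origin: centre of the flange's underside, z up along the stem. Two or three of the three plugs are present
- beaker: glass beaker, 66 mm wide, 85 mm tall, to be left alone, right of the bin; origin: centre of its underside
- wash_bottle: white wash bottle with a red cap, 60 mm wide, 160 mm tall, to be left alone, left of the tray; origin: centre of its underside
- vial: small amber vial, 24 mm wide, 42 mm tall, to be left alone, behind the front row; origin: centre of its underside
- marker: white and blue marker pen, 100 mm long along its y, 14 mm thick, lying on the bench, to be left alone; origin: under its middle
Not all that is in view belongs to the job. Leave any pink look-alike of the plug2 alone.

How it is judged:
By the outcome, as a careful person would: the job done as asked, in the order asked, and still so for the second after the job is handed in, with the robot touching nothing.
Of jar1, jar2, jar3, jar4 only 2 to 3 are there at a start; the rules pass over those that are not, and their reading is None.
Of plug1, plug2, plug3 only 2 to 3 are there at a start; the rules pass over those that are not, and their reading is None.
At some moment in a run one of roll, jar1, jar2, jar3, jar4, plug1, plug2, plug3 may be knocked a few centimetres aside while the robot is not near it.
It also fails if it takes over 210 s, if anything falls off the work surface, if the arm or the gripper's body presses on something with over 40 N, if the wrist force passes 120 N, or if a joint passes its speed limit or range.

ROBOT

A 6-joint arm with a two-finger parallel gripper is mounted at the origin on the work surface. World frame = base frame: x ahead of the robot, y to its left, z up, the work surface at z = 0. Lengths are in mm, angles in degrees, forces in N, time in s.
With the tool pointing down it reaches from about 350 to 850 mm from the base axis. Payload 8.1 kg.
Tool frame: the origin (TCP) lies on the centre line of the jaws, within the pads' length; the fingertips stand 19 mm ahead of it and the grasp point (between the pads) is the TCP (r.tip_reach is the z of the fingertips in the tool frame, in mm); z points along the fingers, y is the line along which they close (so a half turn about z gives the same grasp; the last joint's range is limited). The gripper opens to 85 mm and grips with 20 to 120 N. Pads are 22 mm wide; open, the fingers measure 114 mm over their backs; the gripper's body (76 mm by 85 mm) begins 54 mm behind the grasp point. The pads swing forward as they close: fully open they stand 13 mm farther back than shut.
Start: joints at [-73.648, 7.471, 85.268, -0, 87.261, -4.893], TCP at [217.437, -559.22, 250.292] pointing down, gripper open.
Joint ranges: [-169.43, 169.43], [-51.17, 129.36], [1.28, 143.12], [-76.62, 256.62], [0, 156.53], [-152.29, 152.29]. Speed limits (degrees/s): [136.94, 136.94, 159.86, 180, 180, 180].

INTERFACE

Orientations are given as [roll, pitch, yaw] about the fixed x, y, z axes, in that order (R = Rz(yaw) Ry(pitch) Rx(roll)).
In Python, from bench import r gives the robot as it stands. The module is installed in compiled form; this text tells all that it offers.
- The arm moves only by the shell command python3 -m handwheel 'ROWS' [FORCE]. ROWS is JSON, a list of rows, each a list of 7 numbers: the shift along the tool's x, y, z in m, then the turn, a rotation vector about the tool's x, y, z in degrees, then the finger opening in m, from 0 to 0.0854. In form: [[tx, ty, tz, ax, ay, az, claw], ...]. A call has 1 to 8 rows; each row shifts and turns the commanded pose from where the row before left it, along the tool's axes as they then stand; what a row does not reach is not made up. A row lasts 1/12 s, in which the tool goes at most 41.7 mm and 7.16 degrees, less where a joint would pass 70% of its speed; a pose out of reach is approached as far as the arm can. A call with a gripper value outside its range is refused whole. The fingers move at their own pace and stop on an object; FORCE is the grip in N (left out, the last holds). Time passes only in rows, so rows that do not move let the fingers close. It gives the time, the measured TCP pose, the force, the opening and the grip force at its end, in the units of the state.
- r.sense(): the state, without advancing time (a new reading comes with each control period).
- r.snapshot(name): name is "scene" or "top" or "wrist"; returns (picture, depth): 420x560x3 uint8, blue, green, red; 420x560 float32, mm along the optical axis (not along the pixel's ray), 0 where there is no reading.
- r.calibration(name): a dict with "vfov" (degrees; the focal length in pixels is half the picture's height over the tangent of half this angle, whatever the lens; pixels are square), "cx", "cy" (the principal point, pixels), "rvec" (rotation vector, rad) and "tvec" (3), from world to camera coordinates, as OpenCV has them; the wrist camera has in their place "tool_from_camera" (4x4, takes a point from camera to tool coordinates, whose origin is the TCP and whose axes are the flange's). Camera axes: x right, y down, z forward; pixel columns grow to the right and rows downward; lengths in mm; the calibration is good to about 2 mm. A picture is of the moment at which its call begins: read the wrist's pose just before it. calibration takes no time and is no camera call.
- r.hand_in(): hands the job in; it is judged then, once.
The state is a dict: "time": time; "joint_pos": joint angles; "qd": joint speeds; "joint_efforts": joint torques, N m; "tool_pos": TCP position; "tcp_rot": TCP orientation; "ft_force": force on the tool from outside, world axes, zero at the start; "wrist_torque": the same for the moment, N m; "finger_gap": finger opening in mm; "grip_force": force on a finger pad.
Only numpy, scipy, OpenCV 4.12 (cv2) and the standard library are available. Lean on these libraries where they do the work, as an engineer would, in place of code of your own. Each camera call takes 0.05 s, during which the arm holds its last target. There are 200 camera calls.

## Working session

There is one attempt and no reset: what is moved stays moved. The work goes in short steps, Python scripts to look and compute and a shell command to move; the robot and the scene stay as the last step left them, time stands still between calls to the robot, and variables do not carry over. Pictures are saved under pics/ and viewed, at most 14 in all, crops included, and the job is handed in when it is done.

```bash
mkdir -p pics; cat > h.py <<'E'
import numpy as np, cv2
from bench import r
from scipy.spatial.transform import Rotation as Rn
def cam(n):
    c=r.calibration(n); f=210/np.tan(np.radians(c["vfov"])/2)
    K=np.array([[f,0,c["cx"]],[0,f,c["cy"]],[0,0,1]])
    if "rvec" in c:
        R=cv2.Rodrigues(np.array(c["rvec"],float))[0]; t=np.array(c["tvec"],float).ravel()
        return K,R.T,-R.T@t
    s=r.sense(); T=np.array(c["tool_from_camera"]); W=Rn.from_euler("xyz",s["tcp_rot"],degrees=True).as_matrix()
    return K,W@T[:3,:3],W@T[:3,3]+np.array(s["tool_pos"])
def cloud(n,name=None):
    K,R,o=cam(n); im,d=r.snapshot(n)
    if name: cv2.imwrite("pics/"+name,im)
    v,u=np.mgrid[0:420,0:560]
    p=np.stack([(u-K[0,2])/K[0,0]*d,(v-K[1,2])/K[1,1]*d,d],-1)@R.T+o
    p[d==0]=np.nan
    return im,p
def ray(cm,u,v,z):
    K,R,o=cm; w=R@np.linalg.solve(K,[u,v,1]); return o+w*(z-o[2])/w[2]
def st():
    s=r.sense(); print(round(s["time"],2),np.round(s["tool_pos"],1),np.round(s["tcp_rot"],1),np.round(s["ft_force"],1),s["finger_gap"],s["grip_force"])
E
python3 - <<'E'
from h import *
st()
print({n:r.calibration(n) for n in("scene","top","wrist")}, r.tip_reach)
a,_=cloud("top","top0.png"); b,_=cloud("scene","scene0.png")
E
```

```text
0.0 [ 217.3 -558.7  249.2] [-179.9   -0.    21.2] [ 0.5 -0.1  0.1] 85.34315642557021 0.0
{'scene': {'vfov': 57.292355983361404, 'cx': 282.6216530473625, 'cy': 205.94045053131867, 'rvec': array([ 2.03692062,  0.76917166, -0.41377435]), 'tvec': array([-426.08997952, -118.35068826, 1447.78426856])}, 'top': {'vfov': 48.82631634295952, 'cx': 281.7589152095788, 'cy': 211.54497188178738, 'rvec': array([ 2.10986036, -2.16512666,  0.17403146]), 'tvec': array([  77.18734424,  529.06641574, 1230.67408563])}, 'wrist': {'vfov': 63.125823501952915, 'cx': 276.23236267182995, 'cy': 209.37022791964617, 'tool_from_camera': array([[ 8.54134460e-04, -9.53225318e-01, -3.02259430e-01,
         7.71769408e+01],
       [ 9.99999112e-01,  5.04987267e-04,  1.23326857e-03,
         1.09715483e-01],
       [-1.02294566e-03, -3.02260215e-01,  9.53224903e-01,
        -1.24014664e+02],
       [ 0.00000000e+00,  0.00000000e+00,  0.00000000e+00,
         1.00000000e+00]])}} 19.0
```

View pics/top0.png

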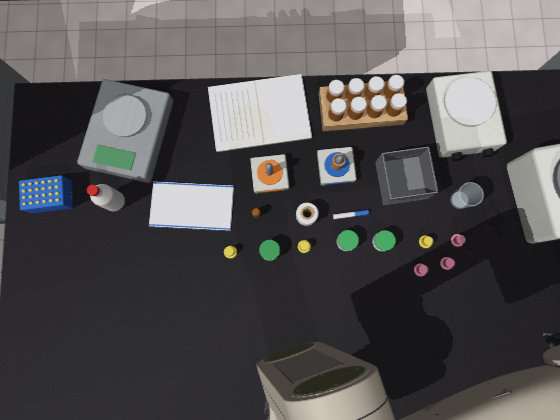

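View pics/scene0.png

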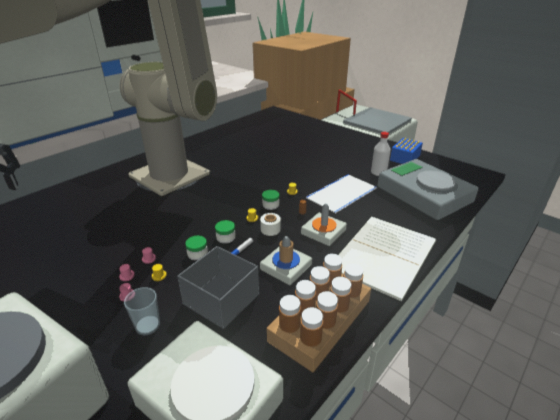

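The top view shows three green jars at (269,250), (347,240) and (384,240), and three yellow plugs at (230,252), (304,246) and (426,241). Pink look-alikes are at (420,270), (447,263) and (457,240). The roll is at (307,213). The blue unit with the core is at (337,165), the orange unit at (270,173), the tray at (191,206), and the bin at (407,175). Next I measure them.

```bash
cat >> h.py <<'E'
def blobs(im,lo,hi,amin=25):
    m=cv2.inRange(cv2.cvtColor(im,cv2.COLOR_BGR2HSV),lo,hi)
    n,l,s,c=cv2.connectedComponentsWithStats(m)
    return [(c[i],s[i],l==i) for i in range(1,n) if s[i][4]>=amin]
COL=dict(green=((50,100,60),(85,255,255),42),yellow=((22,120,100),(35,255,255),30),blue=((100,150,60),(125,255,255),30),orange=((5,170,120),(16,255,255),30))
E
python3 - <<'E'
from h import *
im,p=cloud("top"); cm=cam("top")
print("cam",cm[2])
for k,(lo,hi,z) in COL.items():
    for c,s,m in blobs(im,lo,hi):
        q=p[m]; zt=np.nanpercentile(q[:,2],90)
        top=q[q[:,2]>zt-6]
        print(k,np.round(c),s[4],"ray",np.round(ray(cm,*c,z)[:2]),"zt",round(zt,1),"topmean",np.round(np.nanmean(top,0)[:2]),"ext",np.round(np.nanmax(top,0)-np.nanmin(top,0)), "minmax mid",np.round((np.nanmax(top,0)+np.nanmin(top,0))/2)[:2])
# height slices
def sl(name,u0,u1,v0,v1,z0,z1):
    q=p[v0:v1,u0:u1].reshape(-1,3); q=q[(q[:,2]>z0)&(q[:,2]<z1)]
    print(name,len(q),"mid",np.round((np.nanmax(q,0)+np.nanmin(q,0))/2,1),"ext",np.round(np.nanmax(q,0)-np.nanmin(q,0),1),"mean",np.round(np.nanmean(q,0),1))
sl("roll",290,325,195,230,35,60)
sl("uw box",310,365,140,190,18,32)
sl("rw box",245,295,145,200,18,32)
sl("uw spin",310,365,140,190,70,110)
sl("rw spin",245,295,145,200,70,110)
sl("core",310,365,140,190,70,86)
sl("bin",370,445,140,210,82,96)
sl("beaker",445,490,175,215,20,96)
sl("vial",245,265,200,222,25,60)
sl("marker",325,375,205,222,5,25)
sl("bottle",80,128,180,215,40,200)
mm=cv2.inRange(im[170:235,140:245],(150,150,150),(255,255,255)); cs=max(cv2.findContours(mm,0,2)[0],key=cv2.contourArea)
b=cv2.boxPoints(cv2.minAreaRect(cs))+[140,170]; print("tray",[np.round(ray(cm,*x,5)[:2]) for x in b])
for nm,(a,b_,c,d) in dict(uw=(312,140,362,190),rw=(245,148,297,200)).items():
    sub=p[b_:d,a:c]; mm=((sub[...,2]>15)&(sub[...,2]<45)).astype(np.uint8)*255
    cs=max(cv2.findContours(mm,0,2)[0],key=cv2.contourArea); bx=cv2.boxPoints(cv2.minAreaRect(cs))+[a,b_]
    w=np.array([ray(cm,*x,26)[:2] for x in bx]); print(nm,np.round(w),w.mean(0))
E
```

```text
cam [ 326.12352134   67.34922705 1299.82129305]
green [114. 157.] 645 ray [698. 531.] zt 65.5 topmean [692. 524.] ext [ 71. 113.  11.] minmax mid [693. 524.]
green [348. 240.] 341 ray [ 449. -115.] zt 43.2 topmean [ 449. -113.] ext [53. 53. 10.] minmax mid [ 449. -114.]
green [385. 240.] 342 ray [ 446. -216.] zt 43.6 topmean [ 445. -215.] ext [55. 52. 14.] minmax mid [ 446. -215.]
green [269. 249.] 337 ray [428. 101.] zt 43.9 topmean [428. 102.] ext [52. 52.  9.] minmax mid [428. 102.]
yellow [425. 241.] 148 ray [ 440. -329.] zt 29.8 topmean [ 442. -336.] ext [24. 25. 10.] minmax mid [ 442. -336.]
yellow [304. 246.] 137 ray [436.   6.] zt 30.2 topmean [438.   5.] ext [22. 22.  8.] minmax mid [438.   5.]
yellow [230. 252.] 134 ray [425. 208.] zt 30.8 topmean [428. 211.] ext [22. 23.  8.] minmax mid [427. 211.]
blue [336. 167.] 249 ray [657. -92.] zt 32.0 topmean [657. -93.] ext [68. 66. 10.] minmax mid [664. -95.]
blue [ 46. 195.] 1418 ray [598. 722.] zt 62.3 topmean [598. 721.] ext [ 93. 125.  12.] minmax mid [599. 722.]
blue [338. 183.] 25 ray [610. -97.] zt 16.0 topmean [ 614. -101
[... 848 characters left out ...]
2.9  78.2]
bin 357 mid [ 622.  -281.7   88.8] ext [142.7 144.9  13.5] mean [ 623.8 -280.6   87.6]
beaker 498 mid [ 560.4 -443.9   54.6] ext [64.2 65.8 68.4] mean [ 561.5 -446.7   57.9]
vial 56 mid [532.8 136.4  38. ] ext [21.4 19.7 18. ] mean [532.6 136.1  38.3]
marker 177 mid [ 530.8 -133.9   11.4] ext [ 35.2 107.   12.5] mean [ 525.  -129.4   11.3]
bottle 611 mid [579.4 539.5 102.7] ext [ 57.7  58.9 123.8] mean [574.9 530.3 107.8]
tray [array([512., 440.]), array([631., 436.]), array([612., 203.]), array([494., 210.])]
uw [[ 710.  -40.]
 [ 718. -142.]
 [ 615. -147.]
 [ 608.  -46.]] [662.64236041 -93.97714688]
rw [[692. 151.]
 [701.  51.]
 [598.  43.]
 [590. 142.]] [645.1409883  96.6397264]
```

```bash
python3 -m handwheel '[[0,0,0,0,0,7.07,0.085],[0,0,0,0,0,7.07,0.085],[0,0,0,0,0,7.07,0.085],[0.022,-0.023,0,0,0,0,0.085],[0.022,-0.023,0,0,0,0,0.085],[0.022,-0.023,0,0,0,0,0.085],[0.022,-0.023,0,0,0,0,0.085],[0.022,-0.023,0,0,0,0,0.085]]' 30
python3 -m handwheel '[[0.022,-0.023,0,0,0,0,0.085],[0.022,-0.023,0,0,0,0,0.085],[0.022,-0.023,0,0,0,0,0.085],[0.022,-0.023,0,0,0,0,0.085],[0.022,-0.023,0,0,0,0,0.085],[0.022,-0.023,0,0,0,0,0.085],[0.022,-0.023,0,0,0,0,0.085],[0.022,-0.023,0,0,0,0,0.085]]'
python3 -m handwheel '[[0.022,-0.023,0,0,0,0,0.085],[0.022,-0.023,0,0,0,0,0.085],[0.022,-0.023,0,0,0,0,0.085],[0.022,-0.023,0,0,0,0,0.085],[0.022,-0.023,0,0,0,0,0.085],[0.022,-0.023,0,0,0,0,0.085],[0.022,-0.023,0,0,0,0,0.085],[0,0,0,0,0,0,0.085]]'
python3 -m handwheel '[[0,0,0,0,0,0,0.085],[0,0,0,0,0,0,0.085]]'
cat >> h.py <<'E'
def fitc(q):
    # circle fit by min enclosing circle of xy (mm)
    c,rad=cv2.minEnclosingCircle(q[:,:2].astype(np.float32)); return np.round(c,1),round(rad,1),np.round(np.median(q,0),1),len(q)
E
python3 - <<'E'
from h import *
st(); im,p=cloud("wrist","w1.png")
q=p.reshape(-1,3)
for a,b in ((26,38),(74,84),(86,92),(94,103)):
    s=q[(q[:,2]>a)&(q[:,2]<b)&(np.hypot(q[:,0]-664,q[:,1]+93.5)<70)]
    print(a,b,fitc(s) if len(s) else 0)
E
```

```text
time: 0.82
tool_pos: [328.0, -442.8, 249.9]
tcp_rot: [-180.0, 0.0, 0.0]
ft_force: [1.5, 0.2, -0.3]
finger_gap: 84.8
grip_force: 0.0
time: 1.48
tool_pos: [504.0, -258.6, 250.0]
tcp_rot: [-180.0, 0.0, 0.0]
ft_force: [0.4, -0.8, -0.4]
finger_gap: 85.3
grip_force: 0.0
time: 2.15
tool_pos: [659.5, -94.0, 249.0]
tcp_rot: [-179.9, 0.0, 0.3]
ft_force: [0.1, 0.6, -0.3]
finger_gap: 85.2
grip_force: 0.0
time: 2.32
tool_pos: [656.8, -99.0, 249.6]
tcp_rot: [180.0, 0.1, 0.1]
ft_force: [0.6, -0.3, 0.2]
finger_gap: 85.1
grip_force: 0.0
2.32 [656.8 -99.  249.6] [1.8e+02 1.0e-01 1.0e-01] [ 0.6 -0.3  0.2] 85.07329115732544 0.0
26 38 (array([665.3, -98.1]), 65.7, array([675.6, -99.2,  27.4]), 5559)
74 84 (array([665. , -98.7]), 17.9, array([668.7, -98.4,  80. ]), 675)
86 92 (array([664.7, -98.6]), 10.5, array([670.7, -97.6,  90.8]), 116)
94 103 (array([665.4, -98.4]), 8.5, array([665.9, -98.5,  97.8]), 279)
```

View pics/w1.png

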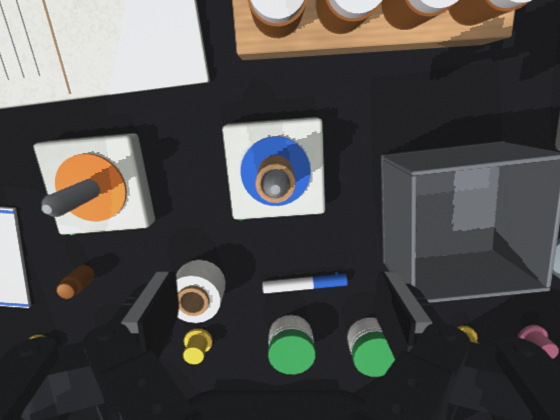

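The wrist view shows the core on the blue disc at (274,178), midway between the fingers. The orange spindle is at (70,195) and the roll at (197,293). Wrist and top differ by about 5 mm in y, so I trust the wrist and will check the offset while grasping the core.

```bash
python3 -m handwheel '[[0.008,0,0.03,0,0,0,0.085],[0,0,0.03,0,0,0,0.085],[0,0,0.03,0,0,0,0.085],[0,0,0.03,0,0,0,0.085],[0,0,0.03,0,0,0,0.085],[0,0,0.02,0,0,0,0.085],[0,0,0.012,0,0,0,0.085],[0,0,0,0,0,0,0.085]]'
python3 -m handwheel '[[0,0,0,0,0,0,0.05],[0,0,0,0,0,0,0.03],[0,0,0,0,0,0,0.03],[0,0,0,0,0,0,0.03],[0,0,0,0,0,0,0.03],[0,0,0,0,0,0,0.03],[0,0,0,0,0,0,0.03],[0,0,0,0,0,0,0.03]]' 30
python3 - <<'E'
from h import *
st(); im,p=cloud("wrist","w2.png")
E
```

```text
time: 3.03
tool_pos: [662.3, -99.5, 64.7]
tcp_rot: [-179.9, 0.3, -0.0]
ft_force: [-0.3, 0.2, -0.1]
finger_gap: 84.9
grip_force: 0.0
time: 3.7
tool_pos: [666.6, -99.3, 70.7]
tcp_rot: [179.9, -0.2, 0.0]
ft_force: [-1.7, -1.5, 5.8]
finger_gap: 36.1
grip_force: 29.9
3.7 [666.6 -99.3  70.7] [179.9  -0.2   0. ] [-1.7 -1.5  5.8] 36.06706656940698 29.870488699525595
```

View pics/w2.png

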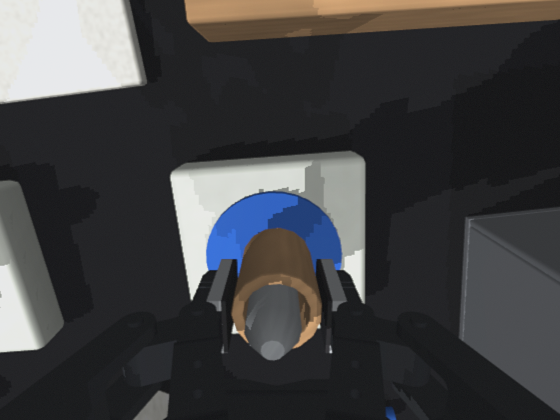

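Core gripped (36 mm gap), between the pads at (275,300). Lift it and look at both the held core and the rewinder spindle.

```bash
python3 -m handwheel '[[0,0,-0.01,0,0,0,0.03],[0,0,-0.02,0,0,0,0.03],[0,0,-0.03,0,0,0,0.03],[0,0,-0.03,0,0,0,0.03],[0,0,-0.03,0,0,0,0.03],[0,0,-0.03,0,0,0,0.03],[0,0,-0.02,0,0,0,0.03],[0,0,0,0,0,0,0.03]]'
python3 -m handwheel '[[0,-0.025,0,0,0,0,0.03],[0,-0.025,0,0,0,0,0.03],[0,-0.025,0,0,0,0,0.03],[0,-0.025,0,0,0,0,0.03],[-0.02,0,0,0,0,0,0.03],[0,0,0,0,0,0,0.03],[0,0,0,0,0,0,0.03],[0,0,0,0,0,0,0.03]]'
cat >> h.py <<'E'
def sl(p,cx,cy,rad,bands):
    q=p.reshape(-1,3)
    for a,b in bands:
        s=q[(q[:,2]>a)&(q[:,2]<b)&(np.hypot(q[:,0]-cx,q[:,1]-cy)<rad)]
        print(a,b,fitc(s) if len(s) else 0)
E
python3 - <<'E'
from h import *
st(); im,p=cloud("wrist","w3.png"); np.save("p3.npy",p); t=r.sense()["tool_pos"]
print("rw"); sl(p,648,94,40,((29,36),(50,70),(70,85),(86,92),(94,103)))
print("tool",t,"core:"); z=t[2]
# brown mask on held core
h=cv2.cvtColor(im,cv2.COLOR_BGR2HSV); m=cv2.inRange(h,(5,60,50),(20,220,255))>0
q=p[m&(abs(p[...,2]-z)<40)&(np.hypot(p[...,0]-t[0],p[...,1]-t[1])<30)]
print(np.nanmin(q,0)-t,np.nanmax(q,0)-t,len(q)); zt=np.nanpercentile(q[:,2],95)
k=q[q[:,2]>zt-2]; print(zt-z,fitc(k-t))
E
```

```text
time: 4.42
tool_pos: [667.9, -99.4, 246.8]
tcp_rot: [179.9, -0.6, 0.0]
ft_force: [0.5, -0.1, 1.2]
finger_gap: 35.8
grip_force: 31.4
time: 5.08
tool_pos: [645.4, 0.7, 238.9]
tcp_rot: [180.0, -0.1, 0.0]
ft_force: [0.7, -0.4, -0.9]
finger_gap: 36.1
grip_force: 31.4
5.08 [645.4   0.7 238.9] [ 1.8e+02 -1.0e-01  0.0e+00] [ 0.7 -0.4 -0.9] 36.05835231797122 31.35860960930586
rw
29 36 (array([647.6,  93. ]), 36.2, array([655. ,  86.6,  30.3]), 3005)
50 70 (array([649.1,  91.4]), 10.1, array([654.1,  85.2,  61.3]), 173)
70 85 (array([649.1,  91.6]), 10.2, array([653.9,  85. ,  78.6]), 153)
86 92 (array([647.8,  92.8]), 10.6, array([652.5,  87.2,  90.5]), 131)
94 103 (array([647.7,  92.4]), 8.5, array([648.8,  91.3,  97.8]), 286)
tool [6.45594348e+02 4.81603571e-01 2.38854568e+02] core:
[-19.72755335 -18.2568976  -39.81574012] [16.58631062 17.82961104 11.85217776] 8686
9.92521485832438 (array([-1.7, -0.3]), 18.1, array([-0.4, -0.4,  9.3]), 2694)
```

View pics/w3.png

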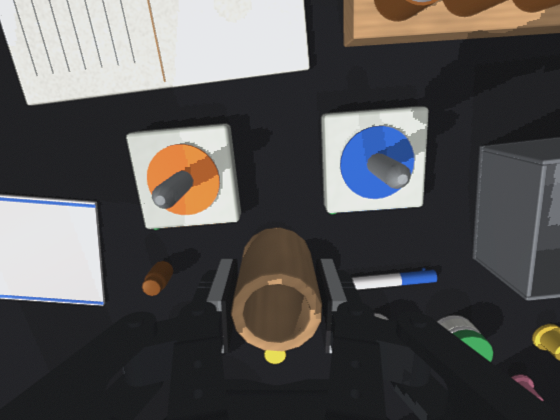

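Held core at (275,300) sits 1.7 mm behind the TCP. The rewinder spindle is at (647.7, 92.6), so I move there and lower.

```bash
python3 -m handwheel '[[0.004,-0.023,0,0,0,0,0.03],[0,-0.023,0,0,0,0,0.03],[0,-0.023,0,0,0,0,0.03],[0,-0.023,0.02,0,0,0,0.03],[0,0,0.03,0,0,0,0.03],[0,0,0.03,0,0,0,0.03],[0,0,0,0,0,0,0.03],[0,0,0,0,0,0,0.03]]'
python3 -m handwheel '[[0,0,0.01,0,0,0,0.03],[0,0,0.01,0,0,0,0.03],[0,0,0.01,0,0,0,0.03],[0,0,0.01,0,0,0,0.03],[0,0,0,0,0,0,0.03],[0,0,0,0,0,0,0.03],[0,0,0,0,0,0,0.03]]'
python3 - <<'E'
from h import *
st(); im,p=cloud("wrist","w4.png")
E
```

```text
time: 5.8
tool_pos: [647.8, 92.4, 156.3]
tcp_rot: [180.0, 0.3, -0.0]
ft_force: [0.0, -0.3, 0.2]
finger_gap: 35.9
grip_force: 31.4
time: 6.38
tool_pos: [649.1, 93.0, 118.5]
tcp_rot: [-180.0, -0.0, 0.0]
ft_force: [-0.4, -0.2, -0.5]
finger_gap: 35.8
grip_force: 31.4
6.38 [649.1  93.  118.5] [-180.   -0.    0.] [-0.4 -0.2 -0.5] 35.82299543867161 31.35879473760724
```

View pics/w4.png

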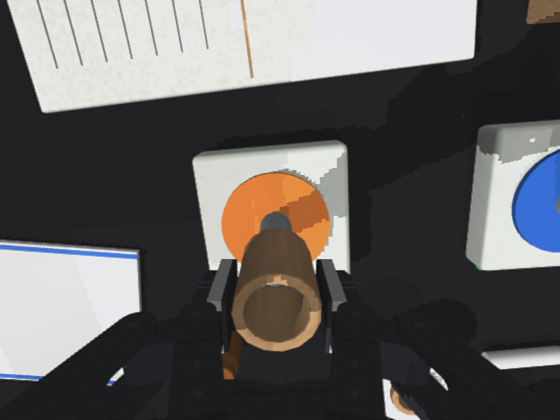

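The spindle tip is inside the bore at (275,283) with no contact force. Continue down.

```bash
python3 -m handwheel '[[0,0,0.012,0,0,0,0.03],[0,0,0.012,0,0,0,0.03],[0,0,0.012,0,0,0,0.03],[0,0,0.006,0,0,0,0.03],[0,0,0.003,0,0,0,0.03],[0,0,0.002,0,0,0,0.03],[0,0,0.001,0,0,0,0.03],[0,0,0,0,0,0,0.03]]'
python3 -m handwheel '[[0,0,0.001,0,0,0,0.03],[0,0,0.001,0,0,0,0.03],[0,0,0,0,0,0,0.03],[0,0,0,0,0,0,0.03]]'
```

```text
time: 7.1
tool_pos: [648.8, 93.0, 70.8]
tcp_rot: [180.0, 0.0, 0.0]
ft_force: [-3.6, -0.9, 6.9]
finger_gap: 35.8
grip_force: 31.9
time: 7.43
tool_pos: [649.2, 93.1, 70.8]
tcp_rot: [180.0, -0.0, 0.0]
ft_force: [-11.4, -1.0, 17.9]
finger_gap: 35.8
grip_force: 32.8
```

```bash
python3 -m handwheel '[[0,0,-0.002,0,0,0,0.03],[0,0,0,0,0,0,0.05],[0,0,0,0,0,0,0.07],[0,0,0,0,0,0,0.07],[0,0,0,0,0,0,0.07],[0,0,0,0,0,0,0.07],[0,0,-0.015,0,0,0,0.07],[0,0,-0.03,0,0,0,0.07]]'
python3 -m handwheel '[[0,0,-0.03,0,0,0,0.085],[0,0,-0.03,0,0,0,0.085],[0,0,-0.03,0,0,0,0.085],[-0.02,0.02,-0.03,0,0,0,0.085],[-0.02,0.02,-0.015,0,0,0,0.085],[-0.025,0.02,0,0,0,0,0.085],[-0.025,0,0,0,0,0,0.085],[-0.025,0,0,0,0,0,0.085]]'
python3 -m handwheel '[[-0.02,0.02,0,0,0,0,0.085],[0,0.02,0,0,0,0,0.085],[0,0,0,0,0,0,0.085],[0,0,0,0,0,0,0.085]]'
python3 - <<'E'
from h import *
st(); im,p=cloud("wrist","w5.png")
print("rw"); sl(p,648,92,25,((29,36),(50,70),(75,84),(86,92),(94,103)))
print("uw"); sl(p,665,-98,36,((29,36),(75,85),(86,92),(94,103)))
print("roll"); sl(p,525,-8,45,((38,47.5),(48,54)))
E
```

```text
time: 8.1
tool_pos: [645.7, 92.8, 111.3]
tcp_rot: [180.0, 0.5, 0.0]
ft_force: [0.2, -0.4, 0.2]
finger_gap: 69.8
grip_force: 0.0
time: 8.77
tool_pos: [533.3, 31.8, 252.0]
tcp_rot: [180.0, -0.1, -0.1]
ft_force: [0.1, 0.5, 0.4]
finger_gap: 84.8
grip_force: 0.0
time: 9.1
tool_pos: [514.2, -7.6, 251.7]
tcp_rot: [180.0, -0.1, -0.1]
ft_force: [1.1, 0.5, -0.4]
finger_gap: 85.0
grip_force: 0.0
9.1 [514.2  -7.6 251.7] [ 1.8e+02 -1.0e-01 -1.0e-01] [ 1.1  0.5 -0.4] 84.98469408535482 0.0
rw
29 36 (array([647.8,  91.9]), 25.0, array([641.1,  79.1,  30.5]), 853)
50 70 (array([646.5,  90.6]), 17.7, array([640.4,  79.6,  61.3]), 387)
75 84 (array([647.4,  92.3]), 18.0, array([644.7,  87. ,  80.1]), 976)
86 92 (array([647.2,  93. ]), 10.5, array([643.8,  86.8,  90.6]), 180)
94 103 (array([647. ,  92.9]), 8.6, array([646.4,  91.6,  97.9]), 406)
uw
29 36 (array([664.8, -98.2]), 35.8, array([653.2, -92.2,  30.6]), 3040)
75 85 (array([661.1, -96.1]), 9.3, array([657.4, -91.5,  80. ]), 112)
86 92 (array([661.9, -98.1]), 9.8, array([657.2, -93.5,  90.4]), 108)
94 103 (array([661.5, -97.7]), 7.9, array([659.3, -97.3,  95.9]), 123)
roll
38 47.5 (array([525.5,  -8. ]), 29.8, array([527.7,  -7.9,  45.3]), 1868)
48 54 (array([525.4,  -8.1]), 17.8, array([525.9,  -7.9,  50.2]), 496)
```

View pics/w5.png

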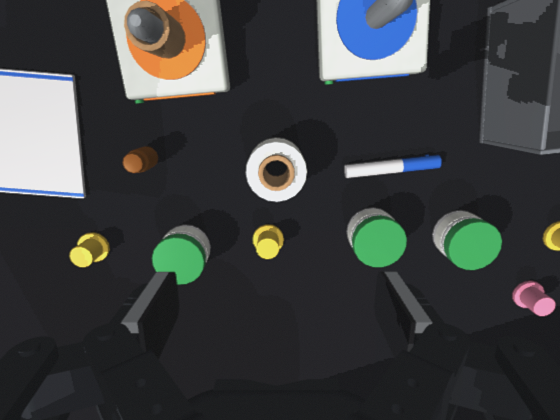

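Core sits fully down (rim at z 80, at (148,28)). Roll centre is (525.5, -8), at (276,171). Grasp the roll.

```bash
python3 -m handwheel '[[0.011,0.001,0.03,0,0,0,0.085],[0,0,0.035,0,0,0,0.085],[0,0,0.035,0,0,0,0.085],[0,0,0.035,0,0,0,0.085],[0,0,0.035,0,0,0,0.085],[0,0,0.03,0,0,0,0.085],[0,0,0.021,0,0,0,0.085],[0,0,0,0,0,0,0.085]]' 45
python3 -m handwheel '[[0,0,0,0,0,0,0.065],[0,0,0,0,0,0,0.05],[0,0,0,0,0,0,0.05],[0,0,0,0,0,0,0.05],[0,0,0,0,0,0,0.05],[0,0,0,0,0,0,0.05]]' 45
python3 -m handwheel '[[0,0,-0.01,0,0,0,0.05],[0,0,-0.03,0,0,0,0.05],[0,0,-0.03,0,0,0,0.05],[0,0,-0.03,0,0,0,0.05],[0,0,-0.03,0,0,0,0.05],[0,0,-0.03,0,0,0,0.05],[0,0,-0.02,0,0,0,0.05],[0,0,0,0,0,0,0.05]]'
python3 -m handwheel '[[0,0,0,0,0,0,0.05],[0,0,0,0,0,0,0.05]]'
python3 - <<'E'
from h import *
st(); im,p=cloud("wrist","w6.png"); t=np.array(r.sense()["tool_pos"]); z=t[2]
q=p.reshape(-1,3); q=q[(np.hypot(q[:,0]-t[0],q[:,1]-t[1])<27)&(q[:,2]>z)&(q[:,2]<z+40)]
zt=np.nanpercentile(q[:,2],95); print(zt-z); k=q[abs(q[:,2]-zt)<2.5]; print(fitc(k-t))
sl(p,665,-98,37,((29,36),(60,85),(86,92),(94,103)))
E
```

```text
time: 9.82
tool_pos: [521.2, -6.7, 24.0]
tcp_rot: [-179.9, 0.5, 0.1]
ft_force: [-0.7, 0.4, -1.7]
finger_gap: 84.6
grip_force: 0.0
time: 10.32
tool_pos: [527.2, -8.1, 31.7]
tcp_rot: [180.0, -0.3, 0.0]
ft_force: [0.5, 0.8, 7.1]
finger_gap: 57.8
grip_force: 49.2
time: 10.98
tool_pos: [527.9, -8.4, 216.5]
tcp_rot: [179.9, -0.6, 0.0]
ft_force: [0.9, -0.5, -0.2]
finger_gap: 58.0
grip_force: 48.6
time: 11.15
tool_pos: [524.6, -8.0, 208.9]
tcp_rot: [-180.0, 0.0, 0.0]
ft_force: [-0.1, -0.5, -0.4]
finger_gap: 57.8
grip_force: 48.6
11.15 [524.6  -8.  208.9] [-180.    0.    0.] [-0.1 -0.5 -0.4] 57.79178251825236 48.56726221740246
19.65191799723445
(array([-1.2, -0.5]), 18.2, array([ 0.2, -0.7, 19.1]), 3275)
29 36 (array([664.4, -98.5]), 36.2, array([652.7, -92. ,  30.6]), 3850)
60 85 (array([662.5, -96.5]), 10.0, array([658. , -90.8,  72.6]), 398)
86 92 (array([661.6, -98.4]), 10.0, array([656.8, -93.4,  90.1]), 150)
94 103 (array([660.8, -97.5]), 8.2, array([658.9, -97.2,  95.8]), 151)
```

View pics/w6.png

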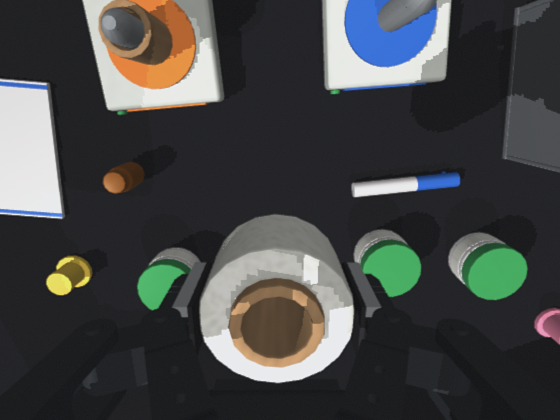

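Roll held at (277,320), 1.2 mm behind the TCP. Blue disc centre is (664.6, -98.4). Move there and lower partway.

```bash
python3 -m handwheel '[[0.02,0.013,0,0,0,0,0.05],[0.02,0.013,0,0,0,0,0.05],[0.02,0.013,0,0,0,0,0.05],[0.02,0.013,0,0,0,0,0.05],[0.02,0.013,0,0,0,0,0.05],[0.02,0.013,0,0,0,0,0.05],[0.0205,0.012,0,0,0,0,0.05],[0,0,0,0,0,0,0.05]]'
python3 -m handwheel '[[0,0,0.02,0,0,0,0.05],[0,0,0.02,0,0,0,0.05],[0,0,0.02,0,0,0,0.05],[0,0,0.01,0,0,0,0.05],[0,0,0,0,0,0,0.05],[0,0,0,0,0,0,0.05],[0,0,0,0,0,0,0.05]]'
python3 -m handwheel '[[0,0,0.01,0,0,0,0.05],[0,0,0.01,0,0,0,0.05],[0,0,0.01,0,0,0,0.05],[0,0,0,0,0,0,0.05],[0,0,0,0,0,0,0.05],[0,0,0,0,0,0,0.05]]'
python3 - <<'E'
from h import *
st(); im,p=cloud("wrist","w7.png")
E
```

```text
time: 11.87
tool_pos: [666.6, -100.1, 205.7]
tcp_rot: [-180.0, 0.2, -0.1]
ft_force: [0.8, -0.1, -1.8]
finger_gap: 58.0
grip_force: 48.6
time: 12.45
tool_pos: [666.1, -97.9, 140.5]
tcp_rot: [180.0, -0.1, 0.0]
ft_force: [0.7, -1.5, -0.0]
finger_gap: 57.5
grip_force: 48.5
time: 12.95
tool_pos: [665.5, -97.9, 109.1]
tcp_rot: [-180.0, 0.0, 0.0]
ft_force: [0.7, -0.1, -1.0]
finger_gap: 57.7
grip_force: 48.7
12.95 [665.5 -97.9 109.1] [-180.    0.    0.] [ 0.7 -0.1 -1. ] 57.69949610517109 48.704995550215244
```

View pics/w7.png

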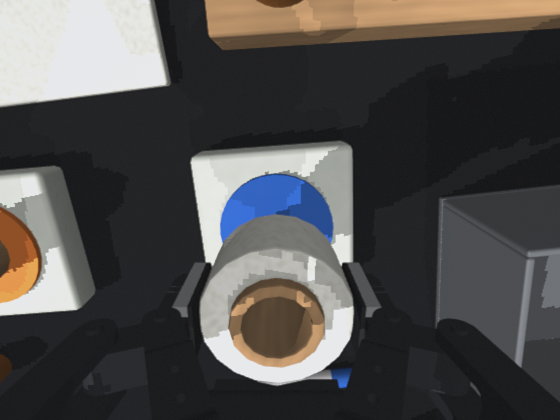

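The roll at (277,320) is 20 mm below the spindle's top with no contact force, so it must be on the spindle. Continue down.

```bash
python3 -m handwheel '[[0,0,0.012,0,0,0,0.05],[0,0,0.012,0,0,0,0.05],[0,0,0.012,0,0,0,0.05],[0,0,0.006,0,0,0,0.05],[0,0,0.003,0,0,0,0.05],[0,0,0.002,0,0,0,0.05],[0,0,0.001,0,0,0,0.05],[0,0,0,0,0,0,0.05]]'
python3 -m handwheel '[[0,0,0.001,0,0,0,0.05],[0,0,0,0,0,0,0.05],[0,0,0,0,0,0,0.05]]'
```

```text
time: 13.67
tool_pos: [665.2, -97.8, 61.8]
tcp_rot: [-180.0, 0.1, 0.0]
ft_force: [-3.7, 0.8, 5.1]
finger_gap: 57.6
grip_force: 49.3
time: 13.92
tool_pos: [665.4, -97.9, 61.9]
tcp_rot: [-180.0, 0.0, 0.0]
ft_force: [-8.1, 1.1, 12.8]
finger_gap: 57.8
grip_force: 50.2
```

```bash
python3 -m handwheel '[[0,0,-0.001,0,0,0,0.05],[0,0,0,0,0,0,0.07],[0,0,0,0,0,0,0.085],[0,0,0,0,0,0,0.085],[0,0,0,0,0,0,0.085],[0,0,0,0,0,0,0.085],[0,0,-0.015,0,0,0,0.085],[0,0,-0.03,0,0,0,0.085]]' 30
python3 -m handwheel '[[0,0,-0.03,0,0,0,0.085],[0,0,-0.03,0,0,0,0.085],[0,0,-0.03,0,0,0,0.085],[-0.03,0.01,-0.03,0,0,0,0.085],[-0.03,0.01,-0.025,0,0,0,0.085],[-0.03,0.01,0,0,0,0,0.085],[-0.03,0.01,0,0,0,0,0.085],[-0.03,0.01,0,0,0,0,0.085]]'
python3 -m handwheel '[[-0.03,0.01,0,0,0,0,0.085],[-0.03,0.01,0,0,0,0,0.085],[-0.03,0.01,0,0,0,0,0.085],[-0.02,0,0,0,0,0,0.085],[0,0,0,0,0,0,0.085],[0,0,0,0,0,0,0.085]]'
cat >> h.py <<'E'
def find(im,p,cm):
    for k in ("green","yellow"):
        lo,hi,z=COL[k]
        for c,s,m in blobs(im,lo,hi,150):
            q=p[m]; q=q[abs(q[:,2]-z)<3]
            if len(q)>50: print(k,np.round(c),fitc(q))
def wt(name):
    st(); cm=cam("wrist"); im,p=cloud("wrist",name); find(im,p,cm); return im,p
E
python3 - <<'E'
from h import *
im,p=wt("w8.png"); sl(p,665,-98,40,((70,78),(79,83),(94,103)))
im,p=cloud("top","top1.png"); 
for k in("green","yellow"):
    lo,hi,z=COL[k]
    for c,s,m in blobs(im,lo,hi): print(k,np.round(ray(cam("top"),*c,z)[:2]))
E
```

```text
time: 14.58
tool_pos: [662.3, -97.2, 102.2]
tcp_rot: [-179.9, 0.5, 0.0]
ft_force: [-0.6, 1.0, -0.2]
finger_gap: 84.9
grip_force: 0.0
time: 15.25
tool_pos: [516.1, -148.0, 252.0]
tcp_rot: [179.9, -0.1, 0.1]
ft_force: [-0.3, -0.0, 0.0]
finger_gap: 84.7
grip_force: 0.0
time: 15.75
tool_pos: [406.8, -178.0, 251.4]
tcp_rot: [179.9, -0.1, -0.0]
ft_force: [0.5, 0.1, -0.8]
finger_gap: 85.0
grip_force: 0.0
15.75 [ 406.8 -178.   251.4] [ 1.799e+02 -1.000e-01 -0.000e+00] [ 0.5  0.1 -0.8] 85.03517480429679 0.0
green [213. 140.] (array([ 448.2, -117.9]), 27.9, array([ 448.9, -118.2,   42.3]), 2627)
green [318. 143.] (array([ 445. , -218.9]), 27.9, array([ 446. , -218.6,   42.3]), 2608)
green [ 12. 163.] (array([426.3,  92.9]), 27.1, array([424.7,  82.4,  42. ]), 1040)
yellow [425. 140.] (array([ 441.4, -339.8]), 12.6, array([ 442.1, -339.5,   30. ]), 92)
yellow [111. 145.] (array([436.9,   1.2]), 12.7, array([438.5,  -8. ,  29.2]), 69)
70 78 0
79 83 0
94 103 0
green [698. 531.]
green [ 449. -115.]
green [ 462. -204.]
green [428. 101.]
yellow [435.   6.]
yellow [425. 209.]
```

View pics/w8.png

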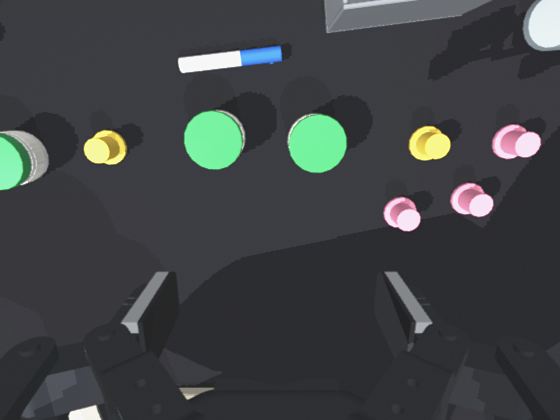

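The wrist view shows the real plug in yellow at (425,140) and pink look-alikes at (517,142), (473,200) and (403,215). Only the yellow plug fits. It is about 85 mm from the nearest pink one. Enlarged crop to confirm, and check the roll's height from the top view.

```bash
python3 - <<'E'
from h import *
im=cv2.imread("pics/w8.png")[100:250,360:560]; cv2.imwrite("pics/crop1.png",cv2.resize(im,None,fx=3,fy=3))
im,p=cloud("top"); q=p[140:190,310:365].reshape(-1,3)
for a,b in((68,78),(78,86),(88,110)):
    k=q[(q[:,2]>a)&(q[:,2]<b)]; print(fitc(k))
E
```

```text
(array([664.4, -94.3]), 30.2, array([661.8, -93.1,  73.5]), 256)
(array([664.7, -94.7]), 25.9, array([660. , -92.5,  79.7]), 51)
(array([665.2, -94.2]), 9.9, array([663.7, -93.9,  94. ]), 39)
```

View pics/crop1.png

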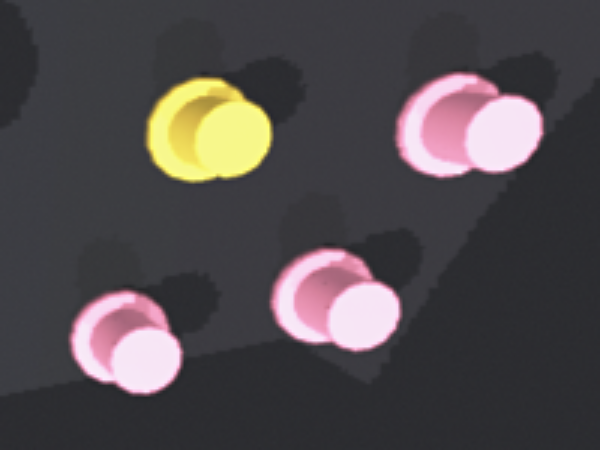

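The crop confirms yellow plug at (210,130) with pinks around it. Roll is fully down (winding top 74, core top 80).

```bash
python3 -m handwheel '[[0.007,0.027,0,0,0,0,0.05],[0.007,0.027,0,0,0,0,0.05],[0.007,0.027,0,0,0,0,0.05],[0.007,0.027,0,0,0,0,0.05],[0.007,0.027,0,0,0,0,0.05],[0,0.027,0,0,0,0,0.05],[0,0,0.03,0,0,0,0.05],[0,0,0.03,0,0,0,0.05]]' 25
python3 -m handwheel '[[0,0,0.03,0,0,0,0.05],[0,0,0,0,0,0,0.05],[0,0,0,0,0,0,0.05]]'
python3 - <<'E'
from h import *
wt("w9.png")
E
```

```text
time: 16.57
tool_pos: [444.1, -342.1, 191.0]
tcp_rot: [179.8, -0.2, -0.0]
ft_force: [-0.4, 0.7, -0.9]
finger_gap: 49.4
grip_force: 0.0
time: 16.82
tool_pos: [441.6, -338.3, 158.0]
tcp_rot: [-179.8, 0.2, 0.1]
ft_force: [0.1, 0.4, 0.4]
finger_gap: 49.9
grip_force: 0.0
16.82 [ 441.6 -338.3  158. ] [-1.798e+02  2.000e-01  1.000e-01] [0.1 0.4 0.4] 49.88827492430292 0.0
green [ 13. 197.] (array([ 444.1, -132.9]), 22.8, array([ 447.2, -143.1,   41.2]), 305)
green [122. 200.] (array([ 444.7, -219. ]), 28.2, array([ 449.7, -225.4,   42.3]), 3213)
yellow [282. 191.] (array([ 441.6, -340.3]), 12.5, array([ 449.9, -343.9,   29.7]), 72)
```

```bash
python3 -m handwheel '[[0,0,0.03,0,0,0,0.05],[0,0,0.03,0,0,0,0.05],[0,0,0.03,0,0,0,0.05],[0,0,0.025,0,0,0,0.05],[0,0,0.015,0,0,0,0.05],[0,0,0.004,0,0,0,0.05],[0,0,0,0,0,0,0.05],[0,0,0,0,0,0,0.05]]'
python3 -m handwheel '[[0,0,0,0,0,0,0.02],[0,0,0,0,0,0,0.02],[0,0,0,0,0,0,0.02],[0,0,0,0,0,0,0.02],[0,0,0,0,0,0,0.02],[0,0,-0.02,0,0,0,0.02],[0,0,-0.03,0,0,0,0.02],[0,0,-0.03,0,0,0,0.02]]' 25
python3 -m handwheel '[[0,0,-0.03,0,0,0,0.02],[0,0,-0.03,0,0,0,0.02],[0,0,-0.03,0,0,0,0.02],[0.026,-0.008,0,0,0,0,0.02],[0.026,-0.008,0,0,0,0,0.02],[0.026,-0.008,0,0,0,0,0.02],[0.026,-0.008,0,0,0,0,0.02],[0.026,-0.008,0,0,0,0,0.02]]'
python3 -m handwheel '[[0.026,-0.007,0,0,0,0,0.02],[0.026,-0.007,0,0,0,0,0.02],[0,0,0.03,0,0,0,0.02],[0,0,0.03,0,0,0,0.02],[0,0,0,0,0,0,0.02],[0,0,0,0,0,0,0.02]]'
python3 - <<'E'
from h import *
im,p=wt("w10.png")
k=p.reshape(-1,3); k=k[(abs(k[:,2]-89)<5)&(abs(k[:,0]-622)<90)&(abs(k[:,1]+286)<90)]; print(np.nanmin(k,0),np.nanmax(k,0))
E
```

```text
time: 17.53
tool_pos: [443.8, -340.9, 28.6]
tcp_rot: [179.9, -0.2, 0.1]
ft_force: [0.2, -0.1, -0.1]
finger_gap: 50.2
grip_force: 0.0
time: 18.2
tool_pos: [441.6, -339.1, 106.7]
tcp_rot: [-179.9, 0.1, 0.0]
ft_force: [1.0, -0.5, 1.0]
finger_gap: 23.2
grip_force: 24.7
time: 18.87
tool_pos: [573.5, -299.3, 197.2]
tcp_rot: [180.0, -0.1, 0.0]
ft_force: [0.3, -0.9, 0.5]
finger_gap: 23.5
grip_force: 24.7
time: 19.37
tool_pos: [622.5, -284.6, 134.1]
tcp_rot: [-179.9, 0.3, 0.0]
ft_force: [-0.4, -1.0, -0.1]
finger_gap: 23.3
grip_force: 24.7
19.37 [ 622.5 -284.6  134.1] [-179.9    0.3    0. ] [-0.4 -1.  -0.1] 23.3447923729634 24.742665588855743
green [171. 405.] (array([ 458.8, -198.5]), 11.3, array([ 460.2, -199.1,   41.8]), 121)
[ 552.78112479 -354.41274454   84.01306991] [ 692.73059071 -213.77270094   92.59888025]
```

View pics/w10.png

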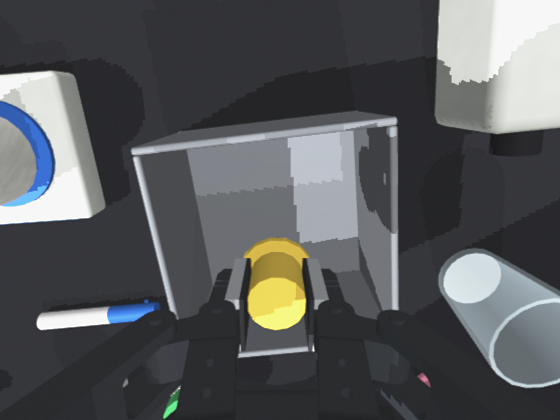

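Plug held at (277,285) over the bin. Release, rise, and turn to yaw 90 over jar (445,-219).

```bash
python3 -m handwheel '[[0,0,0,0,0,0,0.05],[0,0,0,0,0,0,0.05],[0,0,0,0,0,0,0.05],[0,0,-0.03,0,0,0,0.05],[0,0,-0.03,0,0,0,0.05],[0,0,-0.03,0,0,0,0.05],[0,0,0,0,0,-7,0.07],[0,0,0,0,0,-7,0.07]]'
python3 -m handwheel '[[0,0,0,0,0,-7,0.07],[0,0,0,0,0,-7,0.07],[0,0,0,0,0,-7,0.07],[0,0,0,0,0,-7,0.07],[0,0,0,0,0,-7,0.07],[0,0,0,0,0,-7,0.07],[0,0,0,0,0,-7,0.07],[0,0,0,0,0,-7,0.07]]'
python3 -m handwheel '[[0,0,0,0,0,-7,0.07],[0,0,0,0,0,-7,0.07],[0,0,0,0,0,-6,0.07],[0.013,-0.03,0,0,0,0,0.07],[0.013,-0.03,0,0,0,0,0.07],[0.013,-0.03,0,0,0,0,0.07],[0.013,-0.03,0,0,0,0,0.07],[0.013,-0.03,0,0,0,0,0.07]]'
python3 -m handwheel '[[0,-0.028,0,0,0,0,0.07],[0,0,0,0,0,0,0.07],[0,0,0,0,0,0,0.07],[0,0,0,0,0,0,0.07]]'
python3 - <<'E'
from h import *
im,p=wt("w11.png")
im,p=cloud("top"); q=p[130:220,365:450].reshape(-1,3); hs=cv2.inRange(cv2.cvtColor(im,cv2.COLOR_BGR2HSV)[130:220,365:450],(22,100,60),(35,255,255)); print("yellow px in bin",(hs>0).sum())
E
```

```text
time: 20.08
tool_pos: [625.9, -286.7, 231.6]
tcp_rot: [179.7, -0.3, 14.3]
ft_force: [-0.2, -0.6, -0.9]
finger_gap: 69.8
grip_force: 0.0
time: 20.75
tool_pos: [624.3, -285.9, 227.5]
tcp_rot: [179.9, 0.0, 70.4]
ft_force: [0.8, 0.4, -0.1]
finger_gap: 70.1
grip_force: 0.0
time: 21.42
tool_pos: [473.0, -220.3, 226.9]
tcp_rot: [179.9, 0.1, 90.0]
ft_force: [0.3, -0.2, 0.9]
finger_gap: 69.7
grip_force: 0.0
time: 21.75
tool_pos: [446.8, -221.2, 227.4]
tcp_rot: [179.8, 0.1, 90.0]
ft_force: [-0.1, -0.1, 0.4]
finger_gap: 70.2
grip_force: 0.0
21.75 [ 446.8 -221.2  227.4] [1.798e+02 1.000e-01 9.000e+01] [-0.1 -0.1  0.4] 70.16770778231424 0.0
green [278.  66.] (array([ 448.6, -117.7]), 27.9, array([ 448.7, -116.8,   42.4]), 3670)
green [274. 184.] (array([ 445.3, -218.6]), 28.0, array([ 445.3, -217.7,   42.5]), 2714)
yellow [437. 239.] (array([ 622. , -287.6]), 12.0, array([ 614.8, -280.8,   30.1]), 85)
yellow px in bin 135
```

```bash
python3 -m handwheel '[[0.002,-0.001,0.03,0,0,0,0.07],[0,0,0.03,0,0,0,0.07],[0,0,0.03,0,0,0,0.07],[0,0,0.03,0,0,0,0.07],[0,0,0.03,0,0,0,0.07],[0,0,0.03,0,0,0,0.07],[0,0,0.02,0,0,0,0.07],[0,0,0.005,0,0,0,0.07]]' 45
python3 -m handwheel '[[0,0,0,0,0,0,0.07],[0,0,0,0,0,0,0.05],[0,0,0,0,0,0,0.05],[0,0,0,0,0,0,0.05],[0,0,0,0,0,0,0.05],[0,0,0,0,0,0,0.05],[0,0,-0.02,0,0,0,0.05],[0,0,-0.03,0,0,0,0.05]]' 45
python3 -m handwheel '[[0,0,-0.03,0,0,0,0.05],[0,0,-0.03,0,0,0,0.05],[0,0,-0.03,0,0,0,0.05],[0.03,0,-0.03,0,0,0,0.05],[0.03,0,0,0,0,0,0.05],[0.03,0,0,0,0,0,0.05],[0.03,0.005,0,0,0,0,0.05],[0.03,0.01,0,0,0,0,0.05]]'
python3 -m handwheel '[[0.03,0.01,0,0,0,0,0.05],[0.03,0.01,0,0,0,0,0.05],[0.03,0.01,0,0,0,0,0.05],[0.03,0.01,0,0,0,0,0.05],[0.03,0.01,0,0,0,0,0.05],[0.03,0.01,0,0,0,0,0.05],[0.03,0.01,0,0,0,0,0.05],[0,0,0,0,0,0,0.05]]'
python3 -m handwheel '[[0,0,0,0,0,0,0.05],[0,0,0,0,0,0,0.05]]'
python3 - <<'E'
from h import *
im,p=wt("w12.png"); cm=cam("wrist"); t=np.array(r.sense()["tool_pos"])
q=p.reshape(-1,3); k=q[(np.hypot(q[:,0]-t[0],q[:,1]-t[1])<32)&(q[:,2]>t[2])&(q[:,2]<t[2]+40)]; zt=np.nanpercentile(k[:,2],80); print("jar",zt-t[2],fitc(k[abs(k[:,2]-zt)<2.5]-t))
hs=cv2.cvtColor(im,cv2.COLOR_BGR2HSV); g=((p[...,2]>0.5)&(p[...,2]<9)&((hs[...,2]>120)|(hs[...,1]>120))).astype(np.uint8)
cs=max(cv2.findContours(g,0,2)[0],key=cv2.contourArea); m=np.zeros_like(g); cv2.drawContours(m,[cs],0,1,-1)
k=p[(m>0)&~np.isnan(p[...,0])][:,:2].astype(np.float32); rc=cv2.minAreaRect(k); print(rc,cv2.boxPoints(rc).round())
E
```

```text
time: 22.52
tool_pos: [443.0, -217.0, 16.7]
tcp_rot: [-179.7, -0.2, 90.1]
ft_force: [-0.7, 1.0, -0.8]
finger_gap: 70.0
grip_force: 0.0
time: 23.18
tool_pos: [442.5, -217.1, 68.7]
tcp_rot: [-179.7, -0.2, 90.0]
ft_force: [-0.3, 0.4, -1.7]
finger_gap: 55.0
grip_force: 48.1
time: 23.85
tool_pos: [459.4, -68.0, 191.0]
tcp_rot: [180.0, 0.0, 90.0]
ft_force: [-0.0, -0.4, -1.8]
finger_gap: 54.6
grip_force: 48.1
time: 24.52
tool_pos: [530.5, 145.7, 190.6]
tcp_rot: [179.9, -0.1, 90.2]
ft_force: [1.4, -0.1, -0.2]
finger_gap: 55.1
grip_force: 48.3
time: 24.68
tool_pos: [529.5, 140.7, 190.3]
tcp_rot: [-180.0, 0.0, 90.1]
ft_force: [1.0, 0.1, -1.3]
finger_gap: 54.9
grip_force: 48.3
24.68 [529.5 140.7 190.3] [-180.     0.    90.1] [ 1.   0.1 -1.3] 54.943628718830126 48.2676100730896
green [160. 243.] (array([428.2,  98.3]), 28.3, array([428.9,  99.7,  42.4]), 3015)
yellow [157. 110.] (array([427.8, 208.8]), 12.5, array([428.3, 208.9,  30.3]), 790)
jar 20.39968445269298 (array([-0.1,  2.8]), 31.3, array([-0.2,  4.1, 19.9]), 16601)
((556.40283203125, 251.23777770996094), (96.3531265258789, 131.12611389160156), 85.39712524414062) [[487. 208.]
 [618. 198.]
 [626. 294.]
 [495. 305.]]
```

View pics/w12.png

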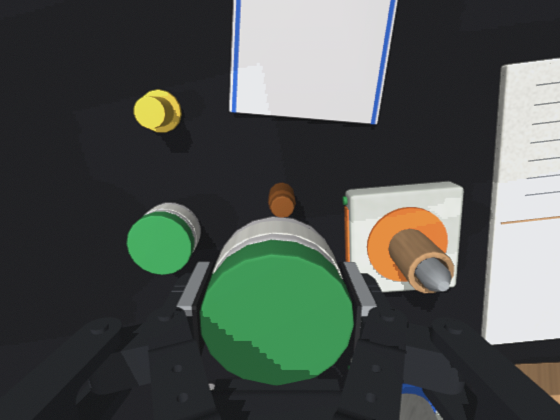

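Jar held at (277,310). Tray near corners come out at (487,208) and (618,198), with the axis along (0.08, 0.997). That gives slots at (567,389), (562,318) and (556,246). The first jar goes to the far slot.

```bash
python3 -m handwheel '[[0.031,0.005,0,0,0,0,0.05],[0.031,0.005,0,0,0,0,0.05],[0.031,0.005,0,0,0,0,0.05],[0.031,0.005,0,0,0,0,0.05],[0.031,0.005,0,0,0,0,0.05],[0.031,0.005,0,0,0,0,0.05],[0.031,0.005,0,0,0,0,0.05],[0.03,0.003,0,0,0,0,0.05]]'
python3 -m handwheel '[[0,0,0.03,0,0,0,0.05],[0,0,0.03,0,0,0,0.05],[0,0,0.03,0,0,0,0.05],[0,0,0.03,0,0,0,0.05],[0,0,0.02,0,0,0,0.05],[0,0,0.01,0,0,0,0.05],[0,0,0.005,0,0,0,0.05],[0,0,0,0,0,0,0.05]]'
python3 -m handwheel '[[0,0,0,0,0,0,0.05],[0,0,0.003,0,0,0,0.05],[0,0,0.002,0,0,0,0.05],[0,0,0.002,0,0,0,0.05],[0,0,0,0,0,0,0.05],[0,0,0,0,0,0,0.05]]'
```

```text
time: 25.4
tool_pos: [568.4, 387.9, 190.6]
tcp_rot: [180.0, 0.0, 89.9]
ft_force: [0.5, -0.1, -1.3]
finger_gap: 54.8
grip_force: 48.3
time: 26.07
tool_pos: [567.7, 386.9, 34.9]
tcp_rot: [-179.9, 0.0, 90.0]
ft_force: [0.6, 0.2, -1.8]
finger_gap: 55.1
grip_force: 48.3
time: 26.57
tool_pos: [567.6, 388.0, 28.5]
tcp_rot: [-180.0, 0.0, 90.0]
ft_force: [0.1, 0.8, -1.5]
finger_gap: 55.0
grip_force: 48.3
```

```bash
python3 -m handwheel '[[0,0,0.001,0,0,0,0.05],[0,0,0,0,0,0,0.05],[0,0,0.001,0,0,0,0.05],[0,0,0,0,0,0,0.05],[0,0,0,0,0,0,0.05]]'
```

```text
time: 26.98
tool_pos: [567.8, 388.1, 27.5]
tcp_rot: [180.0, -0.0, 90.0]
ft_force: [-3.0, -1.2, 6.0]
finger_gap: 55.1
grip_force: 49.1
```

Contact (6 N). Release and go over the left plug (428,209).

```bash
python3 -m handwheel '[[0,0,0,0,0,0,0.06],[0,0,0,0,0,0,0.07],[0,0,0,0,0,0,0.07],[0,0,0,0,0,0,0.07],[0,0,-0.02,0,0,0,0.07],[0,0,-0.03,0,0,0,0.07],[0,0,-0.03,0,0,0,0.07],[0,0,-0.03,0,0,0,0.07]]' 25
python3 -m handwheel '[[-0.025,-0.02,-0.03,0,0,0,0.05],[-0.025,-0.02,0,0,0,0,0.05],[-0.025,-0.02,0,0,0,0,0.05],[-0.025,-0.02,0,0,0,0,0.05],[-0.025,-0.02,0,0,0,0,0.05],[-0.025,-0.02,0,0,0,0,0.05],[-0.029,-0.02,0,0,0,0,0.05],[0,0,0,0,0,0,0.05]]'
python3 -m handwheel '[[0,0,0,0,0,0,0.05],[0,0,0,0,0,0,0.05]]'
python3 - <<'E'
from h import *
im,p=wt("w13.png")
E
```

```text
time: 27.65
tool_pos: [567.3, 387.7, 137.1]
tcp_rot: [-179.9, 0.0, 90.0]
ft_force: [0.5, 0.3, -0.4]
finger_gap: 70.1
grip_force: 0.0
time: 28.32
tool_pos: [424.5, 206.1, 162.9]
tcp_rot: [-179.7, 0.2, 90.0]
ft_force: [-0.9, -0.2, -0.8]
finger_gap: 49.8
grip_force: 0.0
time: 28.48
tool_pos: [429.5, 210.3, 165.6]
tcp_rot: [179.9, -0.0, 90.0]
ft_force: [-0.2, 0.1, 1.2]
finger_gap: 50.2
grip_force: 0.0
28.48 [429.5 210.3 165.6] [179.9  -0.   90. ] [-0.2  0.1  1.2] 50.2279735058623 0.0
green [274. 328.] (array([428.2,  98.2]), 28.2, array([427.9, 100.5,  42.5]), 2859)
yellow [274. 197.] (array([427.6, 208.9]), 12.6, array([428. , 209.7,  30.4]), 750)
```

```bash
python3 -m handwheel '[[0,0,0.03,0,0,0,0.05],[0,0,0.03,0,0,0,0.05],[0,0,0.03,0,0,0,0.05],[0,0,0.03,0,0,0,0.05],[0,0,0.015,0,0,0,0.05],[0,0,0.004,0,0,0,0.05],[0,0,0,0,0,0,0.05],[0,0,0,0,0,0,0.05]]'
python3 -m handwheel '[[0,0,0,0,0,0,0.02],[0,0,0,0,0,0,0.02],[0,0,0,0,0,0,0.02],[0,0,0,0,0,0,0.02],[0,0,0,0,0,0,0.02],[0,0,-0.02,0,0,0,0.02],[0,0,-0.03,0,0,0,0.02],[0,0,-0.03,0,0,0,0.02]]' 25
python3 -m handwheel '[[0,0,-0.03,0,0,0,0.02],[0,0,-0.03,0,0,0,0.02],[0,0,-0.03,0,0,0,0.02],[-0.033,0.013,0,0,0,0,0.02],[-0.033,0.013,0,0,0,0,0.02],[-0.033,0.013,0,0,0,0,0.02],[-0.033,0.013,0,0,0,0,0.02],[-0.033,0.013,0,0,0,0,0.02]]'
python3 -m handwheel '[[-0.033,0.013,0,0,0,0,0.02],[-0.033,0.013,0,0,0,0,0.02],[-0.033,0.013,0,0,0,0,0.02],[-0.033,0.013,0,0,0,0,0.02],[-0.033,0.013,0,0,0,0,0.02],[-0.033,0.013,0,0,0,0,0.02],[-0.033,0.013,0,0,0,0,0.02],[-0.033,0.013,0,0,0,0,0.02]]'
python3 -m handwheel '[[-0.033,0.013,0,0,0,0,0.02],[-0.033,0.012,0,0,0,0,0.02],[0,0,0.03,0,0,0,0.02],[0,0,0.03,0,0,0,0.02],[0,0,0,0,0,0,0.02],[0,0,0,0,0,0,0.02]]'
```

```text
time: 29.2
tool_pos: [429.9, 210.8, 26.8]
tcp_rot: [179.9, -0.0, 90.1]
ft_force: [0.7, -0.5, 0.3]
finger_gap: 50.1
grip_force: 0.0
time: 29.87
tool_pos: [427.9, 209.7, 106.4]
tcp_rot: [-179.9, 0.0, 90.0]
ft_force: [0.5, -0.0, -0.1]
finger_gap: 23.5
grip_force: 24.7
time: 30.53
tool_pos: [494.4, 43.5, 196.8]
tcp_rot: [179.9, -0.0, 90.1]
ft_force: [1.1, -0.4, -1.1]
finger_gap: 23.6
grip_force: 24.7
time: 31.2
tool_pos: [598.5, -220.7, 196.5]
tcp_rot: [180.0, 0.0, 90.0]
ft_force: [-0.4, 0.3, -0.0]
finger_gap: 23.7
grip_force: 24.7
time: 31.7
tool_pos: [621.3, -284.0, 133.7]
tcp_rot: [-179.7, -0.2, 90.0]
ft_force: [0.1, 0.0, 0.1]
finger_gap: 23.5
grip_force: 24.8
```

```bash
python3 -m handwheel '[[0,0,0,0,0,0,0.05],[0,0,0,0,0,0,0.05],[0,0,0,0,0,0,0.05],[0,0,-0.03,0,0,0,0.05],[0,0,-0.03,0,0,0,0.05],[0.024,-0.025,0,0,0,0,0.07],[0.024,-0.025,0,0,0,0,0.07],[0.024,-0.025,0,0,0,0,0.07]]'
python3 -m handwheel '[[0.024,-0.025,0,0,0,0,0.07],[0.024,-0.025,0,0,0,0,0.07],[0.024,-0.025,0,0,0,0,0.07],[0.024,-0.023,0,0,0,0,0.07],[0,0,0,0,0,0,0.07],[0,0,0,0,0,0,0.07],[0,0,0,0,0,0,0.07]]'
python3 - <<'E'
from h import *
im,p=wt("w14.png")
EOF=0
E
```

```text
time: 32.37
tool_pos: [548.4, -212.6, 198.6]
tcp_rot: [179.8, 0.1, 90.0]
ft_force: [-0.7, 0.2, 1.0]
finger_gap: 70.2
grip_force: 0.0
time: 32.95
tool_pos: [451.1, -117.2, 197.7]
tcp_rot: [179.8, 0.1, 90.1]
ft_force: [0.7, 0.1, 0.8]
finger_gap: 69.8
grip_force: 0.0
32.95 [ 451.1 -117.2  197.7] [1.798e+02 1.000e-01 9.010e+01] [0.7 0.1 0.8] 69.79254542768685 0.0
green [272. 195.] (array([ 448.7, -117.5]), 27.8, array([ 448.9, -116.3,   42.4]), 3221)
yellow [264.  53.] (array([437.6,   1.7]), 12.4, array([443.5,  -6.9,  29.9]), 85)
```

```bash
python3 -m handwheel '[[0,0,0.03,0,0,0,0.07],[0,0,0.03,0,0,0,0.07],[0,0,0.03,0,0,0,0.07],[0,0,0.03,0,0,0,0.07],[0,0,0.03,0,0,0,0.07],[0,0,0.02,0,0,0,0.07],[0,0,0.005,0,0,0,0.07],[0,0,0,0,0,0,0.07]]' 45
python3 -m handwheel '[[0,0,0,0,0,0,0.07],[0,0,0,0,0,0,0.05],[0,0,0,0,0,0,0.05],[0,0,0,0,0,0,0.05],[0,0,0,0,0,0,0.05],[0,0,0,0,0,0,0.05],[0,0,-0.02,0,0,0,0.05],[0,0,-0.03,0,0,0,0.05]]' 45
python3 -m handwheel '[[0,0,-0.03,0,0,0,0.05],[0,0,-0.03,0,0,0,0.05],[0,0,-0.03,0,0,0,0.05],[0.031,0.008,-0.03,0,0,0,0.05],[0.031,0.008,0,0,0,0,0.05],[0.031,0.008,0,0,0,0,0.05],[0.031,0.008,0,0,0,0,0.05],[0.031,0.008,0,0,0,0,0.05]]'
python3 -m handwheel '[[0.031,0.008,0,0,0,0,0.05],[0.031,0.008,0,0,0,0,0.05],[0.031,0.008,0,0,0,0,0.05],[0.031,0.008,0,0,0,0,0.05],[0.031,0.008,0,0,0,0,0.05],[0.031,0.008,0,0,0,0,0.05],[0.031,0.009,0,0,0,0,0.05],[0.031,0.008,0,0,0,0,0.05]]'
python3 -m handwheel '[[0.031,0.008,0,0,0,0,0.05],[0,0,0,0,0,0,0.05],[0,0,0,0,0,0,0.05]]'
python3 - <<'E'
from h import *
im,p=wt("w15.png"); t=np.array(r.sense()["tool_pos"])
q=p.reshape(-1,3); k=q[(np.hypot(q[:,0]-t[0],q[:,1]-t[1])<32)&(q[:,2]>t[2])&(q[:,2]<t[2]+40)]; zt=np.nanpercentile(k[:,2],80); print("jar",zt-t[2],fitc(k[abs(k[:,2]-zt)<2.5]-t))
sl(p,568,389,40,((44,50),))
E
```

```text
time: 33.67
tool_pos: [449.2, -117.1, 19.5]
tcp_rot: [-179.8, -0.1, 90.0]
ft_force: [-1.0, 1.5, -0.4]
finger_gap: 70.3
grip_force: 0.0
time: 34.33
tool_pos: [447.8, -116.1, 69.5]
tcp_rot: [-179.7, -0.1, 90.0]
ft_force: [0.5, -0.4, -2.5]
finger_gap: 55.2
grip_force: 48.0
time: 35.0
tool_pos: [490.1, 38.0, 190.8]
tcp_rot: [179.9, 0.0, 90.0]
ft_force: [0.8, -0.5, -1.0]
finger_gap: 54.6
grip_force: 48.0
time: 35.67
tool_pos: [554.7, 286.4, 190.3]
tcp_rot: [179.9, -0.0, 90.0]
ft_force: [0.2, -0.8, -1.2]
finger_gap: 55.2
grip_force: 48.0
time: 35.92
tool_pos: [562.2, 317.3, 189.6]
tcp_rot: [180.0, -0.0, 90.2]
ft_force: [-1.0, -1.0, -2.1]
finger_gap: 55.0
grip_force: 48.2
35.92 [562.2 317.3 189.6] [180.   -0.   90.2] [-1.  -1.  -2.1] 54.960907063816876 48.16573083400726
green [138. 403.] (array([421.8, 102.9]), 26.7, array([423.7,  99.3,  42.5]), 944)
jar 19.69866461155479 (array([0.1, 3.6]), 31.1, array([-0.1,  4.2, 19.2]), 16189)
44 50 (array([568.1, 388.7]), 27.9, array([568. , 389.9,  47.5]), 4453)
```

First jar confirmed at (568,389), top 47.5. Lower the second.

```bash
python3 -m handwheel '[[0,0,0.03,0,0,0,0.05],[0,0,0.03,0,0,0,0.05],[0,0,0.03,0,0,0,0.05],[0,0,0.03,0,0,0,0.05],[0,0,0.02,0,0,0,0.05],[0,0,0.01,0,0,0,0.05],[0,0,0.005,0,0,0,0.05],[0,0,0,0,0,0,0.05]]'
python3 -m handwheel '[[0,0,0,0,0,0,0.05],[0,0,0.003,0,0,0,0.05],[0,0,0.002,0,0,0,0.05],[0,0,0.001,0,0,0,0.05],[0,0,0.001,0,0,0,0.05],[0,0,0,0,0,0,0.05],[0,0,0,0,0,0,0.05]]'
python3 -m handwheel '[[0,0,0.001,0,0,0,0.05],[0,0,0,0,0,0,0.05],[0,0,0,0,0,0,0.05]]'
```

```text
time: 36.63
tool_pos: [562.2, 314.7, 34.3]
tcp_rot: [-180.0, 0.0, 90.0]
ft_force: [0.5, -0.1, -1.7]
finger_gap: 54.8
grip_force: 48.2
time: 37.22
tool_pos: [562.7, 315.9, 28.3]
tcp_rot: [180.0, -0.0, 90.0]
ft_force: [-1.6, -1.0, 5.0]
finger_gap: 54.9
grip_force: 48.2
time: 37.47
tool_pos: [562.7, 315.9, 28.2]
tcp_rot: [180.0, -0.0, 90.0]
ft_force: [-6.7, -2.8, 13.9]
finger_gap: 55.5
grip_force: 49.6
```

```bash
python3 -m handwheel '[[0,0,-0.001,0,0,0,0.05],[0,0,0,0,0,0,0.06],[0,0,0,0,0,0,0.07],[0,0,0,0,0,0,0.07],[0,0,0,0,0,0,0.07],[0,0,-0.02,0,0,0,0.07],[0,0,-0.03,0,0,0,0.07],[0,0,-0.03,0,0,0,0.07]]'
python3 -m handwheel '[[0,0,-0.03,0,0,0,0.07],[0,0,-0.03,0,0,0,0.07],[-0.031,-0.019,-0.03,0,0,0,0.07],[-0.031,-0.019,0,0,0,0,0.07],[-0.031,-0.019,0,0,0,0,0.07],[-0.031,-0.019,0,0,0,0,0.07],[-0.031,-0.019,0,0,0,0,0.07],[-0.031,-0.019,0,0,0,0,0.07]]'
python3 -m handwheel '[[-0.031,-0.02,0,0,0,0,0.07],[0,0,0,0,0,0,0.07],[0,0,0,0,0,0,0.07],[0,0,0,0,0,0,0.07]]'
python3 - <<'E'
from h import *
im,p=wt("w16.png")
E
```

```text
time: 38.13
tool_pos: [561.0, 315.0, 106.4]
tcp_rot: [-179.8, 0.1, 90.0]
ft_force: [0.3, -1.0, 0.5]
finger_gap: 69.9
grip_force: 0.0
time: 38.8
tool_pos: [449.5, 132.0, 193.7]
tcp_rot: [180.0, 0.0, 90.1]
ft_force: [0.8, -0.3, 0.1]
finger_gap: 70.0
grip_force: 0.0
time: 39.13
tool_pos: [431.1, 102.2, 194.3]
tcp_rot: [179.9, -0.0, 90.0]
ft_force: [0.6, 0.4, -0.5]
finger_gap: 70.2
grip_force: 0.0
39.13 [431.1 102.2 194.3] [179.9  -0.   90. ] [ 0.6  0.4 -0.5] 70.1513101222213 0.0
green [272. 200.] (array([428.1,  98.3]), 27.8, array([427.9,  99.6,  42.4]), 3251)
yellow [282. 284.] (array([438. ,   2.4]), 12.6, array([437.9,   3.3,  30.5]), 486)
```

```bash
python3 -m handwheel '[[0,0,0.03,0,0,0,0.07],[0,0,0.03,0,0,0,0.07],[0,0,0.03,0,0,0,0.07],[0,0,0.03,0,0,0,0.07],[0,0,0.03,0,0,0,0.07],[0,0,0.018,0,0,0,0.07],[0,0,0.005,0,0,0,0.07],[0,0,0,0,0,0,0.07]]' 45
python3 -m handwheel '[[0,0,0,0,0,0,0.07],[0,0,0,0,0,0,0.05],[0,0,0,0,0,0,0.05],[0,0,0,0,0,0,0.05],[0,0,0,0,0,0,0.05],[0,0,0,0,0,0,0.05],[0,0,-0.02,0,0,0,0.05],[0,0,-0.03,0,0,0,0.05]]' 45
python3 -m handwheel '[[0,0,-0.03,0,0,0,0.05],[0,0,-0.03,0,0,0,0.05],[0,0,-0.03,0,0,0,0.05],[0.029,0.025,-0.03,0,0,0,0.05],[0.029,0.025,0,0,0,0,0.05],[0.029,0.026,0,0,0,0,0.05],[0.029,0.026,0,0,0,0,0.05],[0.03,0.026,0,0,0,0,0.05]]'
python3 -m handwheel '[[0,0,0,0,0,0,0.05],[0,0,0,0,0,0,0.05],[0,0,0,0,0,0,0.05]]'
python3 - <<'E'
from h import *
im,p=wt("w17.png")
sl(p,562,317,40,((44,50),))
E
```

```text
time: 39.85
tool_pos: [429.5, 102.7, 19.3]
tcp_rot: [-179.8, 0.0, 90.1]
ft_force: [-0.1, 0.4, 0.0]
finger_gap: 70.1
grip_force: 0.0
time: 40.52
tool_pos: [428.3, 101.8, 69.5]
tcp_rot: [-179.7, 0.0, 90.0]
ft_force: [-0.2, 0.2, -1.8]
finger_gap: 55.2
grip_force: 48.2
time: 41.18
tool_pos: [556.4, 245.5, 187.7]
tcp_rot: [179.9, -0.0, 90.0]
ft_force: [0.3, -1.3, -1.0]
finger_gap: 55.1
grip_force: 48.3
time: 41.43
tool_pos: [554.8, 243.9, 186.5]
tcp_rot: [-180.0, 0.0, 90.1]
ft_force: [0.7, 0.9, -2.3]
finger_gap: 54.5
grip_force: 48.5
41.43 [554.8 243.9 186.5] [-180.     0.    90.1] [ 0.7  0.9 -2.3] 54.534779852533596 48.47090542316437
green [295.  18.] (array([563.6, 374.2]), 19.8, array([561.5, 362.4,  42.7]), 63)
44 50 (array([563., 316.]), 27.9, array([562.7, 316.6,  47.4]), 4573)
```

Second jar at (563,316). Nudge 3 mm along the tray, then lower the third.

```bash
python3 -m handwheel '[[0.003,0.001,0.03,0,0,0,0.05],[0,0,0.03,0,0,0,0.05],[0,0,0.03,0,0,0,0.05],[0,0,0.03,0,0,0,0.05],[0,0,0.02,0,0,0,0.05],[0,0,0.01,0,0,0,0.05],[0,0,0.003,0,0,0,0.05],[0,0,0,0,0,0,0.05]]'
python3 -m handwheel '[[0,0,0,0,0,0,0.05],[0,0,0.002,0,0,0,0.05],[0,0,0.002,0,0,0,0.05],[0,0,0.001,0,0,0,0.05],[0,0,0,0,0,0,0.05],[0,0,0,0,0,0,0.05]]'
python3 -m handwheel '[[0,0,0.001,0,0,0,0.05],[0,0,0.001,0,0,0,0.05],[0,0,0,0,0,0,0.05],[0,0,0,0,0,0,0.05]]'
```

```text
time: 42.15
tool_pos: [556.0, 246.5, 34.4]
tcp_rot: [180.0, -0.0, 90.0]
ft_force: [0.8, 0.3, -1.7]
finger_gap: 54.8
grip_force: 48.5
time: 42.65
tool_pos: [556.0, 247.1, 28.7]
tcp_rot: [180.0, -0.0, 90.0]
ft_force: [-0.2, -0.3, -1.1]
finger_gap: 55.1
grip_force: 48.5
time: 42.98
tool_pos: [556.2, 247.2, 28.0]
tcp_rot: [180.0, -0.0, 90.0]
ft_force: [-7.0, -2.8, 10.1]
finger_gap: 55.0
grip_force: 49.5
```

```bash
python3 -m handwheel '[[0,0,-0.001,0,0,0,0.05],[0,0,0,0,0,0,0.06],[0,0,0,0,0,0,0.07],[0,0,0,0,0,0,0.07],[0,0,0,0,0,0,0.07],[0,0,-0.02,0,0,0,0.07],[0,0,-0.03,0,0,0,0.07],[0,0,-0.03,0,0,0,0.07]]'
python3 -m handwheel '[[0,0,-0.03,0,0,0,0.07],[0,0,-0.03,0,0,0,0.07],[-0.035,-0.017,0,0,0,0,0.05],[-0.035,-0.017,0,0,0,0,0.05],[-0.035,-0.017,0,0,0,0,0.05],[-0.035,-0.017,0,0,0,0,0.05],[-0.035,-0.017,0,0,0,0,0.05],[-0.035,-0.017,0,0,0,0,0.05]]'
python3 -m handwheel '[[-0.035,-0.016,0,0,0,0,0.05],[0,0,0,0,0,0,0.05],[0,0,0,0,0,0,0.05],[0,0,0,0,0,0,0.05]]' 25
python3 - <<'E'
from h import *
im,p=wt("w18.png")
E
```

```text
time: 43.65
tool_pos: [554.7, 246.6, 107.0]
tcp_rot: [-179.8, 0.1, 90.0]
ft_force: [1.6, 0.2, 0.2]
finger_gap: 70.2
grip_force: 0.0
time: 44.32
tool_pos: [453.1, 35.7, 167.5]
tcp_rot: [180.0, 0.0, 90.1]
ft_force: [-0.2, -0.4, 0.7]
finger_gap: 50.0
grip_force: 0.0
time: 44.65
tool_pos: [438.5, 2.0, 167.9]
tcp_rot: [179.9, -0.0, 90.0]
ft_force: [-0.2, 0.3, 0.2]
finger_gap: 50.1
grip_force: 0.0
44.65 [438.5   2.  167.9] [179.9  -0.   90. ] [-0.2  0.3  0.2] 50.051575103407565 0.0
yellow [275. 194.] (array([437.8,   2. ]), 12.6, array([437.7,   2.7,  30.5]), 737)
```

```bash
python3 -m handwheel '[[0,0,0.03,0,0,0,0.05],[0,0,0.03,0,0,0,0.05],[0,0,0.03,0,0,0,0.05],[0,0,0.03,0,0,0,0.05],[0,0,0.016,0,0,0,0.05],[0,0,0.005,0,0,0,0.05],[0,0,0,0,0,0,0.05],[0,0,0,0,0,0,0.05]]'
python3 -m handwheel '[[0,0,0,0,0,0,0.02],[0,0,0,0,0,0,0.02],[0,0,0,0,0,0,0.02],[0,0,0,0,0,0,0.02],[0,0,0,0,0,0,0.02],[0,0,-0.02,0,0,0,0.02],[0,0,-0.03,0,0,0,0.02],[0,0,-0.03,0,0,0,0.02]]' 25
python3 -m handwheel '[[0,0,-0.03,0,0,0,0.02],[0,0,-0.03,0,0,0,0.02],[0,0,-0.03,0,0,0,0.02],[-0.032,0.02,0,0,0,0,0.02],[-0.032,0.02,0,0,0,0,0.02],[-0.032,0.02,0,0,0,0,0.02],[-0.032,0.02,0,0,0,0,0.02],[-0.032,0.02,0,0,0,0,0.02]]'
python3 -m handwheel '[[-0.032,0.02,0,0,0,0,0.02],[-0.032,0.021,0,0,0,0,0.02],[-0.032,0.021,0,0,0,0,0.02],[-0.032,0.022,0,0,0,0,0.02],[0,0,0.03,0,0,0,0.02],[0,0,0.03,0,0,0,0.02],[0,0,0,0,0,0,0.02],[0,0,0,0,0,0,0.02]]'
```

```text
time: 45.37
tool_pos: [438.9, 2.7, 27.3]
tcp_rot: [180.0, -0.0, 90.1]
ft_force: [0.6, 0.2, -0.4]
finger_gap: 50.2
grip_force: 0.0
time: 46.03
tool_pos: [437.2, 2.0, 107.3]
tcp_rot: [-179.9, -0.0, 90.0]
ft_force: [1.7, 0.5, -0.4]
finger_gap: 23.4
grip_force: 24.7
time: 46.7
tool_pos: [539.2, -159.8, 197.5]
tcp_rot: [179.9, 0.0, 90.0]
ft_force: [0.4, 0.1, -0.4]
finger_gap: 23.2
grip_force: 24.8
time: 47.37
tool_pos: [620.5, -285.1, 134.4]
tcp_rot: [-179.7, -0.2, 90.0]
ft_force: [0.8, -0.5, 0.5]
finger_gap: 23.5
grip_force: 24.8
```

Drop it, rise, and retreat to the front for a final check.

```bash
python3 -m handwheel '[[0,0,0,0,0,0,0.05],[0,0,0,0,0,0,0.05],[0,0,0,0,0,0,0.05],[0,0,-0.03,0,0,0,0.05],[0,0,-0.03,0,0,0,0.05],[0,0,-0.03,0,0,0,0.05],[0,-0.03,0,0,0,0,0.05],[0,-0.03,0,0,0,0,0.05]]'
python3 -m handwheel '[[0,-0.03,0,0,0,0,0.05],[0,-0.03,0,0,0,0,0.05],[0,-0.03,0,0,0,0,0.05],[0,-0.03,0,0,0,0,0.05],[0,-0.03,0,0,0,0,0.05],[0,0,0,0,0,0,0.05],[0,0,0,0,0,0,0.05],[0,0,0,0,0,0,0.05]]'
python3 - <<'E'
from h import *
st(); im,p=cloud("top","top2.png"); cm=cam("top")
for k in("green","yellow"):
    lo,hi,z=COL[k]
    for c,s,m in blobs(im,lo,hi,10):
        q=p[m]; print(k,np.round(c),np.round(np.nanmedian(q,0)),s[4])
def f(n,u0,u1,v0,v1,a,b):
    q=p[v0:v1,u0:u1].reshape(-1,3); q=q[(q[:,2]>a)&(q[:,2]<b)]; print(n,fitc(q))
f("roll",310,365,140,190,68,77); f("core",245,295,145,200,76,86); f("rwmid",245,295,145,200,36,74)
f("beaker",445,490,175,215,20,96); f("vial",245,265,200,222,25,60); f("marker",325,375,205,222,5,25)
E
```

```text
time: 48.03
tool_pos: [564.6, -286.7, 232.2]
tcp_rot: [179.5, 0.3, 90.1]
ft_force: [-0.7, -0.4, -0.5]
finger_gap: 50.3
grip_force: 0.0
time: 48.7
tool_pos: [413.1, -286.4, 228.4]
tcp_rot: [179.8, 0.1, 90.0]
ft_force: [0.2, 0.4, -0.2]
finger_gap: 49.8
grip_force: 0.0
48.7 [ 413.1 -286.4  228.4] [1.798e+02 1.000e-01 9.000e+01] [ 0.2  0.4 -0.2] 49.81032562256279 0.0
green [114. 157.] [692. 523.  63.] 643
green [163. 202.] [566. 390.  46.] 303
green [189. 203.] [561. 317.  46.] 306
green [216. 204.] [556. 244.  46.] 305
yellow [406. 175.] [ 620. -277.   67.] 229
roll (array([663.9, -94.3]), 30.3, array([660.6, -92.9,  73.6]), 249)
core (array([647.5,  96.3]), 18.0, array([645.1,  96.6,  78.9]), 58)
rwmid (array([643.6,  95.9]), 16.8, array([635. ,  94.8,  59.1]), 60)
beaker (array([ 563.9, -440. ]), 32.8, array([ 576.7, -421.4,   56.1]), 237)
vial (array([533.1, 136.3]), 11.1, array([531.8, 137.1,  40.3]), 55)
marker (array([ 512.7, -138.3]), 58.6, array([ 524.1, -128.9,   11.3]), 174)
```

View pics/top2.png

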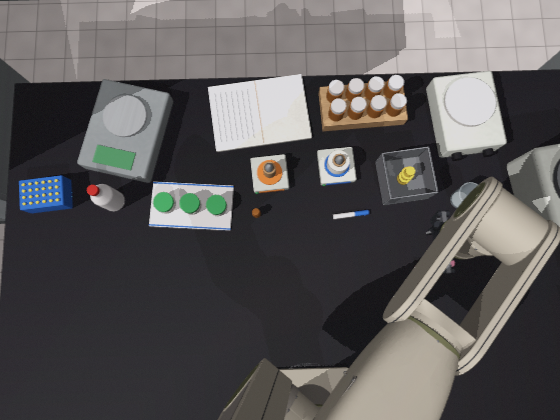

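The top view shows three jars on the tray at (163,202), (189,203) and (216,204). The roll is on blue, the core on orange, and the yellow plugs are in the bin at (406,175). Check how the plugs lie, by depth only.

```bash
python3 - <<'E'
from h import *
for n in("top","scene"):
    im,p=cloud(n)
    for c,s,m in blobs(im,(20,90,60),(36,255,255),8):
        q=p[m]; q=q[np.hypot(q[:,0]-622,q[:,1]+284)<90]
        if len(q)>5:
            print(n,np.round(c),s,np.round(np.nanmin(q,0)),np.round(np.nanmax(q,0)))
            for a in range(0,100,10):
                k=q[(q[:,2]>=a)&(q[:,2]<a+10)]
                if len(k)>3: print(a,len(k),np.round(k.mean(0)))
E
```

```text
top [406. 175.] [397 166  19  19 240] [ 606. -324.   -6.] [ 662. -265.   98.]
0 39 [ 622. -286.    5.]
30 33 [ 616. -278.   37.]
40 14 [ 618. -275.   42.]
60 47 [ 622. -277.   66.]
70 18 [ 620. -276.   74.]
80 23 [ 623. -280.   87.]
90 56 [ 626. -282.   93.]
scene [219. 281.] [211 266  18  32 407] [ 551. -328.    3.] [ 687. -227.   97.]
0 15 [ 590. -261.    5.]
20 32 [ 608. -279.   26.]
30 58 [ 625. -288.   37.]
40 48 [ 629. -292.   43.]
50 28 [ 630. -292.   54.]
60 55 [ 631. -291.   68.]
70 49 [ 630. -291.   74.]
80 39 [ 631. -290.   85.]
90 79 [ 627. -288.   94.]
```

All three plugs are stacked upright, reaching z≈94, which is 4 mm above the rim. I'll lift the top one and set it down beside the stack.

```bash
python3 -m handwheel '[[0,0.03,0,0,0,0,0.05],[0,0.03,0,0,0,0,0.05],[0,0.03,0,0,0,0,0.05],[0,0.03,0,0,0,0,0.05],[0,0.03,0,0,0,0,0.05],[0,0.03,0,0,0,0,0.05],[0,0.03,0,0,0,0,0.05],[0,0,0,0,0,0,0.05]]'
python3 -m handwheel '[[0,0,0,0,0,0,0.05],[0,0,0,0,0,0,0.05],[0,0,0,0,0,0,0.05]]'
python3 - <<'E'
from h import *
st(); im,p=cloud("wrist","w20.png")
for c,s,m in blobs(im,(20,90,60),(36,255,255),30):
    q=p[m]; print(np.round(c),s[4],np.nanmax(q[:,2]))
    for a,b in((90,99),(62,72),(30,42)):
        k=q[(q[:,2]>a)&(q[:,2]<b)]
        if len(k)>3: print(a,fitc(k))
E
```

```text
time: 49.52
tool_pos: [626.6, -284.2, 223.4]
tcp_rot: [-179.9, -0.1, 90.2]
ft_force: [0.9, -0.3, -0.8]
finger_gap: 50.0
grip_force: 0.0
time: 49.77
tool_pos: [621.9, -286.0, 226.8]
tcp_rot: [-180.0, 0.0, 90.0]
ft_force: [-0.1, 1.2, -0.3]
finger_gap: 50.0
grip_force: 0.0
49.77 [ 621.9 -286.   226.8] [-180.    0.   90.] [-0.1  1.2 -0.3] 50.016179735990605 0.0
[279. 192.] 1772 96.65558630915842
90 (array([ 625.3, -286.3]), 12.5, array([ 625. , -285.6,   94.4]), 768)
62 (array([ 625.3, -286. ]), 17.8, array([ 625.1, -276.7,   69.5]), 498)
30 (array([ 623.1, -283.9]), 17.0, array([ 619.9, -273.6,   39.4]), 205)
```

```bash
python3 -m handwheel '[[0,0.0035,0.03,0,0,0,0.05],[0,0,0.03,0,0,0,0.05],[0,0,0.03,0,0,0,0.05],[0,0,0.025,0,0,0,0.05],[0,0,0.014,0,0,0,0.05],[0,0,0.004,0,0,0,0.05],[0,0,0,0,0,0,0.05],[0,0,0,0,0,0,0.05]]'
python3 -m handwheel '[[0,0,0,0,0,0,0.02],[0,0,0,0,0,0,0.02],[0,0,0,0,0,0,0.02],[0,0,0,0,0,0,0.02],[0,0,0,0,0,0,0.02],[0,0,-0.02,0,0,0,0.02],[0,0,-0.02,0,0,0,0.02],[0,0,0,0,0,0,0.02]]' 25
python3 -m handwheel '[[0.02,0,0,0,0,0,0.02],[0.02,0,0,0,0,0,0.02],[0,0,0.02,0,0,0,0.02],[0,0,0.02,0,0,0,0.02],[0,0,0.01,0,0,0,0.02],[0,0,0,0,0,0,0.02],[0,0,0,0,0,0,0.02]]'
python3 -m handwheel '[[0,0,0,0,0,0,0.05],[0,0,0,0,0,0,0.05],[0,0,0,0,0,0,0.05],[0,0,-0.03,0,0,0,0.05],[0,0,-0.03,0,0,0,0.05],[0,0,-0.03,0,0,0,0.05],[0,0,-0.03,0,0,0,0.05],[0,0,-0.02,0,0,0,0.05]]'
python3 -m handwheel '[[0,0,0,0,0,0,0.05],[0,0,0,0,0,0,0.05]]'
python3 - <<'E'
from h import *
st(); im,p=cloud("wrist","w21.png")
for c,s,m in blobs(im,(20,90,60),(36,255,255),30):
    q=p[m]; print(np.round(c),s[4],np.round(np.nanmedian(q,0)),"zmax",np.nanpercentile(q[:,2],98))
E
```

```text
time: 50.48
tool_pos: [626.6, -286.6, 95.8]
tcp_rot: [179.9, 0.1, 90.0]
ft_force: [-0.2, -0.0, 0.6]
finger_gap: 49.9
grip_force: 0.0
time: 51.15
tool_pos: [628.4, -287.3, 139.7]
tcp_rot: [179.6, 0.2, 90.0]
ft_force: [1.9, -0.6, 0.5]
finger_gap: 23.2
grip_force: 24.5
time: 51.73
tool_pos: [625.3, -245.9, 83.1]
tcp_rot: [-179.9, -0.0, 90.0]
ft_force: [0.3, 0.4, 0.8]
finger_gap: 23.5
grip_force: 24.5
time: 52.4
tool_pos: [627.0, -246.6, 228.6]
tcp_rot: [179.7, 0.1, 90.0]
ft_force: [0.7, -0.8, -0.3]
finger_gap: 50.2
grip_force: 0.0
time: 52.57
tool_pos: [627.1, -246.6, 226.9]
tcp_rot: [179.7, 0.1, 90.0]
ft_force: [1.1, -0.1, -0.6]
finger_gap: 50.1
grip_force: 0.0
52.57 [ 627.1 -246.6  226.9] [1.797e+02 1.000e-01 9.000e+01] [ 1.1 -0.1 -0.6] 50.060724852697994 0.0
[275. 183.] 703 [ 627. -246.   34.] zmax 35.874141834764075
[271. 225.] 1382 [ 623. -280.   48.] zmax 65.63655941666151
```

```bash
python3 - <<'E'
from h import *
im,p=cloud("top")
for c,s,m in blobs(im,*COL["green"][:2],100): print(np.round(np.nanmedian(p[m],0)))
q=p[140:190,310:365].reshape(-1,3); print(fitc(q[(q[:,2]>68)&(q[:,2]<77)]))
print(r.hand_in())
E
```

```text
[692. 523.  62.]
[566. 389.  46.]
[561. 318.  46.]
[556. 244.  46.]
(array([664.4, -94.7]), 30.2, array([662.2, -94.9,  73.2]), 240)
the job is handed in; nothing more can be done
None
```

The job is handed in at about 53 s with no verdict returned: the core is fully down on the rewinder and the fresh roll fully down on the unwinder, in that order, all three jars stand upright on the tray about 15 mm inside its edges, and all three yellow plugs are in the bin below its rim, with the beaker, wash bottle, vial, marker and pink look-alikes never touched.

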